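# Wedge the stone stand up to its slope mark

## Task

Set the sharpening-stone stand to its slope: first push the grey whetstone along the stand's bed until it is fully home against the end stop at the hinge. Then lay the standing beech wedge gently down on its flat sole in the open, let go of it, take it afresh at its thick heel end and slide it, thin end first, in between the runners under the free end of the bed until the yellow pointer on the bed is level with the white line of the red index on the gauge. Leave the wedge in place carrying the bed, and do not shift the index or any of the other things on the bench.

Things in the scene. Friction and masses are not known exactly. Their poses are not given: they have to be found in the camera images.
- stand: Fixed grey stand for a sharpening stone, 236x86 mm; place and yaw vary. Origin on the bench (z=0) under the free end of its bed, midway between the runners; x points along the runners from the open mouth to the hinge, y left, z up. Runners 11 mm high, inner faces at y=+-30 mm, from x=6 to 230 mm; flared toes in front of them to x=-18, y=+-53 mm. Bare bench between the runners: the wedge slides on it
- bed (a joint): Hinge of the wooden bed, rad: 0 = resting level (as at the start), grows as the free end rises, up to 0.30. Hinge pin at stand x=200 mm, 18 mm above the bench. Bed 72 mm wide, its top face 24 mm above the bench at rest; side lips 56 mm apart rise 10 mm and the end stop 17 mm above that face
- nose_bar (a point): Middle of the steel bar (radius 6 mm, axis along y) under the free end of the bed, which rides on the wedge: at rest above the stand's origin, 18 mm above the bench, so its underside is 12 mm up. Bed and stone press on the wedge with about 4 N; sliding the wedge in takes about 5 to 10 N and it stays where it is left. Axes as the bed's
- pointer (a point): Tip of the yellow pointer on the bed's right-hand (stand -y) edge near its free end, 186 mm from the hinge pin; 36 mm above the bench at rest. It rises about 0.28 mm for each mm that the wedge slides in, once the bar rides on the slope. Axes as the bed's (x to the hinge, z up)
- mark (a point): Middle of the white line on the red sliding index of the gauge: the height that the pointer must reach, 50 to 62 mm above the bench (varies). Axes as the stand's. The gauge is an aluminium plate 26 mm wide, 84 mm high, beside the runner at stand x=14, y=-58 mm. The index is stiff: leave it
- stone_center (a point): Middle of the grey whetstone, 50x150x20 mm, 0.4 kg, long side along its own y; it lies loose on the bed between the lips, along it, 15 to 30 mm short of the end stop. This point is 34 mm above the bench while the bed is level
- stone_seat (a point): Where the middle of the grey whetstone is when it is home against the end stop; moves with the bed. Its x axis points along the bed to the hinge, z up out of the bed's top face
- wedge_center (a point): Loose beech wedge, 180 mm long, 44 mm wide, 0.13 to 0.21 kg: point 65 mm from the heel face (near the balance point), 22 mm from the sole, midway across the width. Its z axis points from heel to nose, y across the width (flat parallel sides), x from sole to slope. At the start it stands on its 44x44 mm heel, nose (z) up; lying on its sole, x is up and z points along the nose
- wedge: The same wedge, origin in the middle of its heel face, same axes. Seen from the side: 44 mm thick for the first 50 mm from the heel; from there the slope falls 3 mm in 10 mm to a nose 5 mm thick at 180 mm
- tape_measure_center (a point): Bystander, loose: yellow and black tape measure, 47x79x64 mm; its middle, half-way up
- tin_cup_center (a point): Bystander, loose: small grey tin cup, 65 mm wide, 56 mm high; its middle, half-way up
- red_stone_center (a point): Bystander, loose: brick-red whetstone, 60x180x24 mm, long side along its own y; its middle, half-way up
- wax_bar_center (a point): Bystander, loose: dark red bar of buffing compound, 35x105x24 mm, long side along its own y; its middle, half-way up
- masking_tape_center (a point): Bystander, loose: roll of masking tape lying flat, 54 mm wide, 25 mm high; its middle, half-way up
- brush_center (a point): Bystander, loose: small wooden bench brush, 31x129x34 mm, long side along its own y; its middle, half-way up
Not all that is in view belongs to the job. Leave any black or purple look-alike of the wedge alone.

How it is judged:
By the outcome, as a careful person would: the job done as asked, in the order asked, and still so for the second after the job is handed in, with the robot touching nothing.
It also fails if it takes over 58 s, if anything falls off the work surface, if the arm or the gripper's body presses on something with over 40 N, if the wrist force passes 120 N, or if a joint passes its speed limit or range.

## Robot

A 6-joint arm with a two-finger parallel gripper is mounted at the origin on a cart in front of the work surface, level with it; the furniture and walls round the work are solid. World frame = base frame: x ahead of the robot, y to its left, z up, the work surface at z = 0. Lengths are in m, angles in rad, forces in N, time in s.
With the tool pointing down it reaches from about 0.3 to 0.775 m from the base axis. Payload 14.6 kg.
Tool frame: the origin (TCP) lies on the centre line of the jaws, within the pads' length; the fingertips stand 22 mm ahead of it and the grasp point (between the pads) lies 3 mm ahead of it; z points along the fingers, x is the direction in which the jaws open and shut, and the axes are right-handed (so a half turn about z gives the same grasp; the last joint's range is limited). The gripper opens to 85 mm and grips with 20 to 120 N. Pads are 22 mm wide; open, the fingers measure 114 mm over their backs; the gripper's body (76 mm by 85 mm) begins 54 mm behind the grasp point. The pads swing forward as they close: fully open they stand 13 mm farther back than shut.
Start: joints at [1.12, 0.3, 1.521, -0, 1.321, -0.067], TCP at [0.206, 0.51, 0.253] pointing down, gripper open.
Joint ranges: [-3.03, 3.03], [-0.79, 2.21], [0.23, 2.52], [-1.04, 4.18], [0, 3.07], [-2.55, 2.55]. Speed limits (rad/s): [2.22, 2.22, 2.57, 3.14, 3.14, 3.14].

## Interface

Orientations are given as a rotation vector (axis times angle).
In Python, from cell import get_obs, get_image, hand_in gives the robot as it stands.
- The arm moves only by the shell command python3 -m handwheel 'ROWS'. ROWS is a JSON object of lists of equal length, an entry for each row: "twist": the turn, a rotation vector about the tool's x, y, z in degrees, a list of three; "translation": the shift along the tool's x, y, z in m, a list of three; "hand": the finger opening in m, from 0 to 0.0854. A call has exactly 5 rows; each row shifts and turns the pose as measured when the row begins, along the tool's axes as they then stand; what a row does not reach is not made up. A row lasts 1/8 s, in which the tool goes at most 62.5 mm and 10.7 degrees, less where a joint would pass 70% of its speed; a pose out of reach is approached as far as the arm can. A call is refused whole if a number of a shift passes 0.0625 or a number of a turn 10.7, either way. A call with a gripper value outside its range is refused whole. The fingers move at their own pace and stop on an object; the grip force is fixed at half the most. Time passes only in rows, so rows that do not move let the fingers close, or fill a call up. It gives the time, the measured TCP pose, the force and the opening at its end, in the units of the state.
- get_obs(): the state, without advancing time (a new reading comes with each control period).
- get_image(name): name is "scene" or "top" or "wrist"; returns a dict with "img" (384x512x3 uint8, red, green, blue), "range_z" (384x512 float32, m along the optical axis (not along the pixel's ray), 0 where there is no reading), "fx", "fy", "cx", "cy" (pixels), "world_from_camera" (4x4, takes a point from camera to world coordinates). Camera axes: x right, y down, z forward; pixel columns grow to the right and rows downward; lengths in m; the calibration is good to about 2 mm. A picture is of the moment at which its call begins.
- hand_in(): hands the job in, once; it reports no verdict.
The state is a dict: "t": time; "joints": joint angles; "qd": joint speeds; "tau": joint torques, N m; "eef_pos": TCP position; "eef_rot": TCP orientation; "wrist_force": force on the tool from outside, world axes, zero at the start; "moment": the same for the moment, N m; "gripper_width": finger opening in m.
Only numpy, scipy, OpenCV 4.12 (cv2) and the standard library are available. Lean on these libraries where they do the work, as an engineer would, in place of code of your own. Each camera call takes 0.05 s, during which the arm holds its last target.

## Working session

There is one attempt and no reset: what is moved stays moved. The work goes in short steps, Python scripts to look and compute and a shell command to move; the robot and the scene stay as the last step left them, time stands still between calls to the robot, and variables do not carry over. Pictures are saved under pics/ and viewed, and the job is handed in when it is done.

```bash
mkdir -p pics; ls
cat > h.py <<'E'
import numpy as np,cv2
from cell import get_obs,get_image
def grab(n,tag):
    d=get_image(n); cv2.imwrite(f'pics/{tag}.png',cv2.cvtColor(d['img'],cv2.COLOR_RGB2BGR)); np.savez(f'{tag}.npz',**d); return d
def load(tag): return dict(np.load(f'{tag}.npz'))
def ray(d,u,v):
    T=d['world_from_camera']; r=np.array([(u-d['cx'])/d['fx'],(v-d['cy'])/d['fy'],1.0]); return T[:3,3],T[:3,:3]@r
def onz(d,u,v,z):
    o,r=ray(d,u,v); return o+r*(z-o[2])/r[2]
def pt(d,u,v):
    o,r=ray(d,u,v); return o+r*d['range_z'][int(v),int(u)]
def proj(d,p):
    T=d['world_from_camera']; c=T[:3,:3].T@(np.array(p)-T[:3,3]); return c[:2]/c[2]*[d['fx'],d['fy']]+[d['cx'],d['cy']]
def cloud(d):
    T=d['world_from_camera'];z=d['range_z'];v,u=np.mgrid[:z.shape[0],:z.shape[1]]
    P=np.stack([(u-d['cx'])/d['fx']*z,(v-d['cy'])/d['fy']*z,z],-1)
    return P@T[:3,:3].T+T[:3,3]
E
python3 - <<'E'
from h import *
np.set_printoptions(precision=4,suppress=True)
for n in ['scene','top','wrist']:
    d=grab(n,n+'0'); print(n,d['fx'],d['cx'],d['cy']);print(d['world_from_camera'])
print(get_obs())
E
```

```text
pics
scene 457.07821652027434 260.42367034872063 194.431885434894
[[-0.997  -0.0209  0.0748  0.4117]
 [-0.0762  0.45   -0.8898  1.3686]
 [-0.0151 -0.8928 -0.4503  0.8112]
 [ 0.      0.      0.      1.    ]]
top 424.4400567193312 258.3476632189393 201.41082219286045
[[-0.0005 -0.9943  0.1062  0.3921]
 [-1.      0.0013  0.0074 -0.0822]
 [-0.0075 -0.1061 -0.9943  1.4644]
 [ 0.      0.      0.      1.    ]]
wrist 333.6230196220189 259.00309949238977 189.9182565240501
[[ 0.3743  0.8958  0.2395  0.1455]
 [ 0.9273 -0.361  -0.0989  0.5338]
 [-0.0021  0.2591 -0.9658  0.3734]
 [ 0.      0.      0.      1.    ]]
{'t': 0.15, 'joints': array([ 1.1204,  0.3004,  1.5214,  0.    ,  1.3207, -0.0666]), 'qd': array([ 0.0002, -0.0017, -0.0008, -0.001 ,  0.0012,  0.0013]), 'tau': array([ -0.0003, -54.3668, -36.1881,  -0.0001,   0.0032,   0.    ]), 'eef_pos': array([0.2059, 0.5099, 0.2528]), 'eef_rot': array([ 2.6039,  1.7568, -0.0012]), 'wrist_force': array([-0.0514, -0.7326,  0.2661]), 'moment': array([0.0146, 0.0356, 0.0141]), 'gripper_width': 0.08525283564177262}
```

View pics/scene0.png

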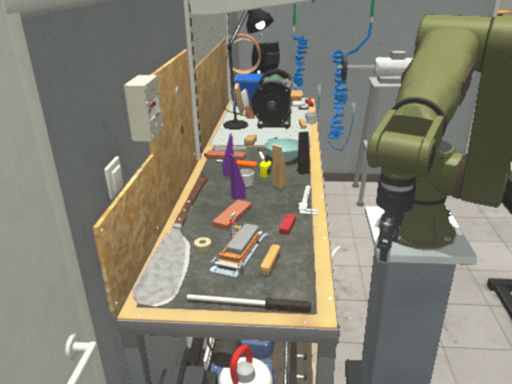

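View pics/top0.png

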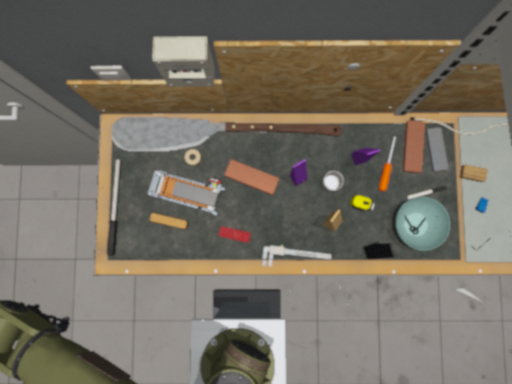

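View pics/wrist0.png

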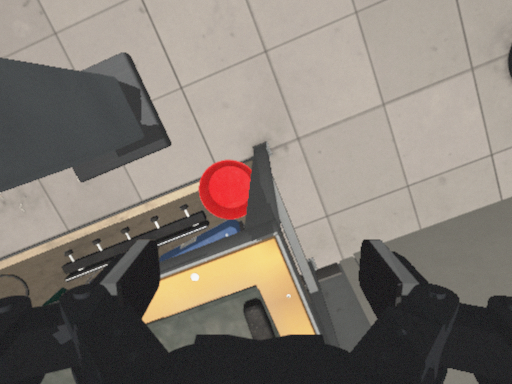

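Run:
```python
from h import *
np.set_printoptions(precision=4,suppress=True)
a=cv2.imread('pics/top0.png');b=cv2.imread('pics/scene0.png')
cv2.imwrite('pics/c1.png',cv2.resize(a[160:225,140:235],None,fx=8,fy=8,interpolation=cv2.INTER_CUBIC))
cv2.imwrite('pics/c2.png',cv2.resize(b[215:285,195:295],None,fx=8,fy=8,interpolation=cv2.INTER_CUBIC))
cv2.imwrite('pics/c3.png',cv2.resize(a[150:270,280:400],None,fx=5,fy=5,interpolation=cv2.INTER_CUBIC))
d=load('top0')
for n,u,v in [('standL',150,182),('standR',216,204),('wedge top',338,212),('cup',333,180),('tape',363,202),('redst',252,177),('wax',235,234),('mask',192,157),('brush',168,221),('black',378,251),('purple',299,172),('bowl',423,222),('caliper',297,253)]:
    print(n,pt(d,u,v))
```

```text
standL [0.6163 0.3058 0.0055]
standR [0.5394 0.0754 0.0026]
wedge top [ 0.4972 -0.3152  0.1735]
cup [ 0.623  -0.3313  0.0008]
tape [ 0.5394 -0.4186  0.0628]
redst [ 0.6308 -0.0496  0.021 ]
wax [0.435  0.0077 0.0243]
mask [0.7054 0.1615 0.0015]
brush [0.4786 0.2333 0.0361]
black [ 0.3786 -0.4496  0.1133]
purple [ 0.6294 -0.2021  0.1257]
bowl [ 0.4759 -0.6341  0.0103]
caliper [ 0.3708 -0.2031  0.0054]
```

View pics/c1.png

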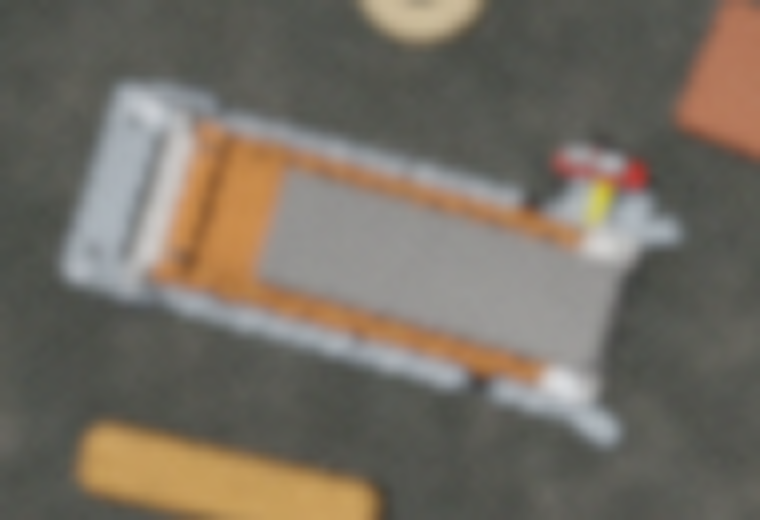

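View pics/c2.png

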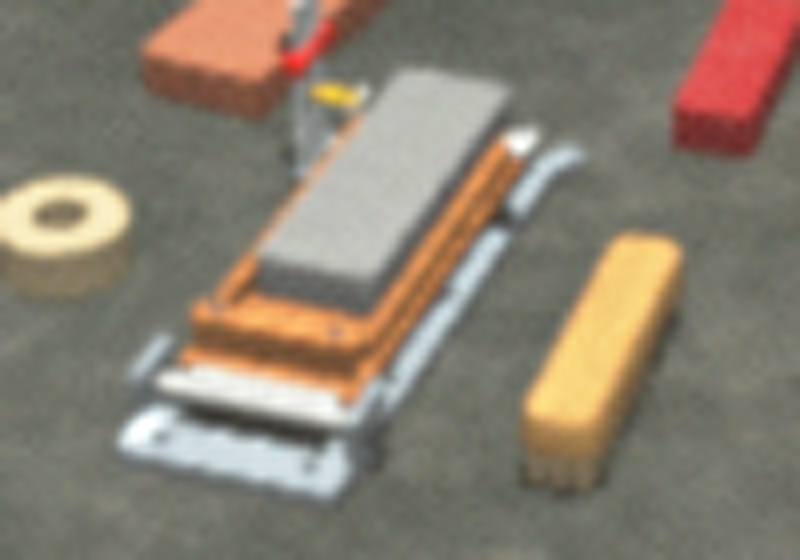

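View pics/c3.png

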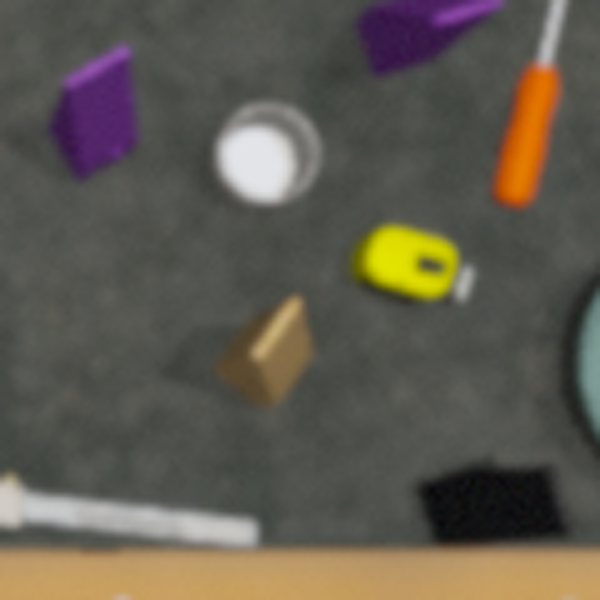

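```bash
cat >> h.py <<'E'
from scipy.spatial.transform import Rotation as Ro
def plan(p,R,n=None,p0=None,R0=None,dmax=.06,amax=10.3):
    """p,R target; prints suggested rows (tool axes)"""
    o=get_obs()
    if p0 is None: p0=o['eef_pos'];R0=Ro.from_rotvec(o['eef_rot']).as_matrix()
    p=np.array(p);dp=p-p0
    w=Ro.from_matrix(R0.T@R).as_rotvec()
    if n is None: n=max(1,int(np.ceil(max(np.linalg.norm(dp)/dmax,np.degrees(np.linalg.norm(w))/amax))))
    print('n',n,'dist',np.linalg.norm(dp),'ang',np.degrees(np.linalg.norm(w)))
    print('twist',np.round(np.degrees(w)/n,2).tolist())
    Rk=R0.copy();out=[]
    for k in range(n):
        out.append(np.round(Rk.T@dp/n,4).tolist()); Rk=Rk@Ro.from_rotvec(w/n).as_matrix()
    for i in range(0,n,5): print(out[i:i+5])
def Rxz(x,z):
    x=np.array(x,float);z=np.array(z,float);z/=np.linalg.norm(z);x-=z*(x@z);x/=np.linalg.norm(x);return np.stack([x,np.cross(z,x),z],1)
E
python3 - <<'E'
from h import *
a=np.radians(-17.5)
plan([.48,-.02,.27],Rxz([np.cos(a),np.sin(a),0],[0,0,-1]))
E
```

```text
n 10 dist 0.5968171877676435 ang 85.51176351364671
twist [0.0, 0.0, 8.55]
[[-0.0389, 0.0453, -0.0017], [-0.0317, 0.0505, -0.0017], [-0.0238, 0.0547, -0.0017], [-0.0154, 0.0576, -0.0017], [-0.0067, 0.0593, -0.0017]]
[[0.0022, 0.0596, -0.0017], [0.011, 0.0586, -0.0017], [0.0196, 0.0563, -0.0017], [0.0278, 0.0528, -0.0017], [0.0353, 0.0481, -0.0017]]
```

```bash
python3 -m handwheel '{"twist":[[0,0,8.5],[0,0,8.5],[0,0,8.5],[0,0,8.5],[0,0,8.5]],"translation":[[-0.039,0.045,-0.002],[-0.032,0.05,-0.002],[-0.024,0.055,-0.002],[-0.015,0.058,-0.002],[-0.007,0.059,-0.002]],"hand":[0,0,0,0,0]}'
python3 - <<'E'
from h import *
a=np.radians(-17.5)
plan([.48,-.02,.27],Rxz([np.cos(a),np.sin(a),0],[0,0,-1]))
E
```

```text
t: 0.78
eef_pos: [0.3424, 0.2384, 0.2618]
eef_rot: [3.067, 0.668, -0.003]
wrist_force: [1.0, -0.3, -0.0]
gripper_width: 0.0001
n 5 dist 0.292826788159606 ang 42.06736738753833
twist [0.03, 0.02, 8.41]
[[0.0035, 0.0584, -0.0015], [0.0121, 0.0573, -0.0016], [0.0203, 0.0549, -0.0016], [0.0281, 0.0513, -0.0016], [0.0353, 0.0467, -0.0016]]
```

Moves track well.

```bash
python3 -m handwheel '{"twist":[[0,0,8.4],[0,0,8.4],[0,0,8.4],[0,0,8.4],[0,0,8.4]],"translation":[[0.0035,0.058,-0.0015],[0.012,0.057,-0.0015],[0.020,0.055,-0.0015],[0.028,0.051,-0.0015],[0.035,0.047,-0.0015]],"hand":[0,0,0,0,0]}'
python3 - <<'E'
from h import *
grab('wrist','w1')
a=cv2.imread('pics/w1.png'); cv2.imwrite('pics/w1b.png',cv2.resize(a,(800,600)))
E
```

```text
t: 1.4
eef_pos: [0.4788, -0.0303, 0.2705]
eef_rot: [3.097, -0.515, 0.001]
wrist_force: [1.2, -0.1, 0.4]
gripper_width: 0.0001
```

View pics/w1b.png

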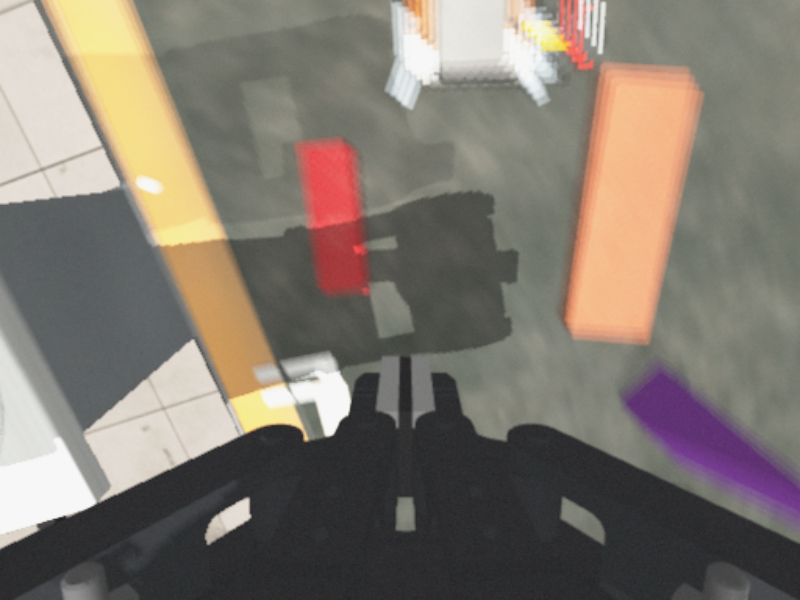

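```bash
python3 -m handwheel '{"twist":[[0,0,0],[0,0,0],[0,0,0],[0,0,0],[0,0,0]],"translation":[[0,-0.05,-0.005],[0,-0.05,0],[0,-0.03,0],[0,-0.01,0],[0,0,0]],"hand":[0,0,0,0,0]}'
python3 - <<'E'
from h import *
grab('wrist','w2')
a=cv2.imread('pics/w2.png'); cv2.imwrite('pics/w2b.png',cv2.resize(a,(800,600)))
E
```

```text
t: 2.08
eef_pos: [0.5294, 0.097, 0.2734]
eef_rot: [3.09, -0.541, -0.002]
wrist_force: [-0.8, -0.2, 0.4]
gripper_width: -0.0
```

View pics/w2b.png

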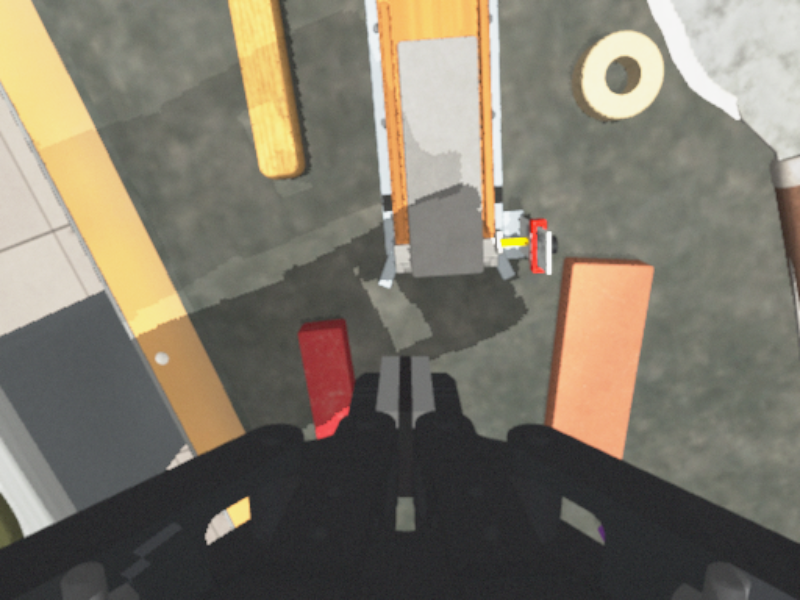

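```bash
cat > meas.py <<'E'
from h import *
np.set_printoptions(precision=4,suppress=True)
import sys
def stand(tag):
    d=load(tag);P=cloud(d);hsv=cv2.cvtColor(d['img'],cv2.COLOR_RGB2HSV)
    H,S,V=[hsv[...,i].astype(int) for i in range(3)]
    z=P[...,2]
    org=(H>=5)&(H<=20)&(S>110)&(z<.045)&(z>.005)
    return d,P,hsv,org
E
python3 - <<'E'
from meas import *
d,P,hsv,org=stand('w2')
n,l,st,c=cv2.connectedComponentsWithStats(org.astype(np.uint8))
for i in range(1,n):
    if st[i,4]>60: m=l==i;print(i,st[i],P[m].mean(0),np.median(P[m][:,2]))
# row-wise left/right extents of orange in stand columns
for v in range(10,160,15):
    us=np.where(org[v,225:335])[0]+225
    if len(us)>4: print(v,us.min(),us.max(),onz(d,us.min()-.5,v,.034),onz(d,us.max()+.5,v,.034),pt(d,us.min()+2,v)[2],pt(d,us.max()-2,v)[2])
# stone front edge
for (u,v) in [(270,160),(285,160),(300,160),(285,172),(285,100)]: print(u,v,pt(d,u,v),hsv[v,u])
E
```

```text
1 [171   0  24 115 831] [0.4912 0.2194 0.03  ] 0.031228313878312375
2 [ 241    0   22  156 1779] [0.5558 0.1891 0.0285] 0.030886569419625143
3 [263   0  14  25 128] [0.5882 0.2341 0.0239] 0.0236488673821503
4 [ 276    0   41  152 1576] [0.6096 0.1802 0.0295] 0.03207490492663667
18 [164  44  14  18 105] [0.4828 0.2293 0.034 ] 0.033933451116404056
34 [ 349  165   69  128 5014] [ 0.6407 -0.0351  0.0229] 0.023944803304680712
10 242 312 [0.5641 0.2423 0.034 ] [0.6291 0.2188 0.034 ] 0.032624092485318 0.03278333636745623
25 243 312 [0.5603 0.2294 0.034 ] [0.6251 0.206  0.034 ] 0.03333187965285994 0.03410278767733371
40 244 312 [0.5564 0.2164 0.034 ] [0.621 0.193 0.034] 0.39361870714543357 0.035146356273439705
55 246 313 [0.5534 0.2026 0.034 ] [0.6178 0.1794 0.034 ] 0.033163330011325654 0.03281800000710211
70 247 314 [0.5494 0.1889 0.034 ] [0.6145 0.1654 0.034 ] 0.034179348965286016 0.03399979984093332
85 248 314 [0.5453 0.1749 0.034 ] [0.6101 0.1515 0.034 ] 0.03418209099080288 0.0357456252728921
100 249 314 [0.5411 0.1606 0.034 ] [0.6057 0.1373 0.034 ] 0.03219721419102867 0.03431696043227461
115 251 315 [0.5378 0.1456 0.034 ] [0.6021 0.1223 0.034 ] 0.03400843553090038 0.03364189657464012
130 251 315 [0.5324 0.1309 0.034 ] [0.5975 0.1074 0.034 ] 0.03435054283300659 0.03404740563934999
145 253 316 [0.5289 0.1152 0.034 ] [0.5937 0.0918 0.034 ] 0.03599633144375208 0.03348593603596761
270 160 [0.5415 0.0952 0.0441] [ 20  17 133]
285 160 [0.5564 0.0898 0.0442] [ 21  13 134]
300 160 [0.5715 0.0841 0.0427] [ 15  15 135]
285 172 [0.5523 0.0775 0.0443] [ 18  10 134]
285 100 [0.5761 0.148  0.0441] [ 20  12 185]
```

Run:
```python
from meas import *
a=cv2.imread('pics/w2.png')
cv2.imwrite('pics/w2c.png',cv2.resize(a[115:195,235:365],None,fx=6,fy=6,interpolation=cv2.INTER_CUBIC))
d=load('w2');P=cloud(d)
th=np.radians(74.5);ex=np.array([np.cos(th),np.sin(th)]);ey=np.array([-ex[1],ex[0]])
c=np.array([.5613,.1035])
Q=P[...,:2]-c; X=Q@ex;Y=Q@ey
# gauge points z>0.06
m=(P[...,2]>.045)&(P[...,2]<.1)&(np.abs(X)<.12)&(np.abs(Y)<.1)&(d['range_z']>.15)
print(m.sum())
vs,us=np.where(m)
for v,u in list(zip(vs,us))[::6]: print(u,v,X[v,u]*1e3//1,Y[v,u]*1e3//1,P[v,u,2],d['img'][v,u])
```

```text
984
290 24 116.0 -11.0 0.0453289891972154 [228 211 189]
271 27 115.0 7.0 0.04501100066711372 [218 218 212]
257 31 112.0 20.0 0.045522656681120655 [222 221 216]
295 33 108.0 -16.0 0.04500884515430231 [220 219 213]
260 36 108.0 18.0 0.04514747847301204 [220 218 213]
284 38 104.0 -5.0 0.04568932056094199 [216 215 208]
286 40 102.0 -7.0 0.04571503290675516 [219 216 210]
290 41 101.0 -11.0 0.04539287284789639 [220 220 213]
299 42 99.0 -19.0 0.045157238016024503 [217 215 209]
284 45 98.0 -5.0 0.045025682684448176 [218 217 210]
305 46 95.0 -25.0 0.045266921278358796 [217 204 189]
292 49 94.0 -12.0 0.04504073726258889 [217 216 210]
292 50 93.0 -12.0 0.04592602656351774 [218 215 208]
281 52 92.0 -1.0 0.045175326743261524 [220 219 214]
268 54 91.0 11.0 0.045070174027258214 [220 218 213]
285 55 89.0 -5.0 0.045100442451840916 [217 215 209]
272 57 88.0 8.0 0.04501624105839169 [223 220 216]
302 59 84.0 -21.0 0.04588536348768513 [216 215 209]
280 61 84.0 0.0 0.04543673456466446 [218 216 211]
278 64 81.0 2.0 0.04524397196868035 [218 216 212]
265 66 80.0 15.0 0.04506342307202604 [223 220 215]
260 68 
[... 6843 characters left out ...]
 169 -25.0 -4.0 0.045125561814167825 [133 128 125]
345 169 -25.0 -58.0 0.06456126492542641 [149 149 146]
351 169 -21.0 -59.0 0.0838241190507859 [247 247 247]
297 170 -26.0 -11.0 0.046123989365876084 [134 136 129]
344 170 -27.0 -58.0 0.059847879938715876 [169 100  97]
350 170 -22.0 -58.0 0.08326746075172903 [247 247 247]
341 171 -28.0 -55.0 0.060165664679757314 [247  74  60]
347 171 -25.0 -58.0 0.07182223133296761 [148 147 144]
340 172 -30.0 -55.0 0.05556828657249713 [197  39  34]
346 172 -29.0 -60.0 0.06132488829807464 [247 111 103]
352 172 -24.0 -60.0 0.08313054455576879 [247 247 246]
346 173 -30.0 -60.0 0.06014469306094533 [247  76  55]
352 173 -25.0 -59.0 0.08470434487914463 [247 247 247]
```

View pics/w2c.png

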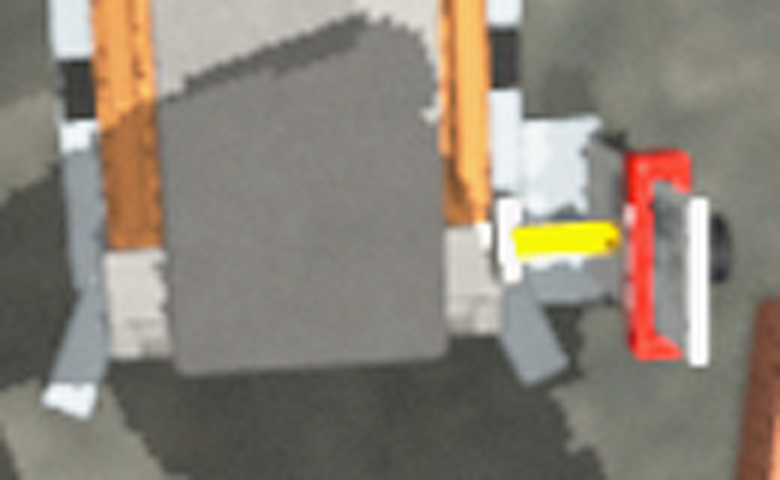

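```bash
cat >> meas.py <<'E'
YAW=np.radians(74.5);ex=np.array([np.cos(YAW),np.sin(YAW)]);ey=np.array([-ex[1],ex[0]]);O=np.array([.5541,.0775])
def S2W(x,y,z): return np.r_[O+x*ex+y*ey,z]
def W2S(p): p=np.asarray(p);q=p[...,:2]-O;return np.stack([q@ex,q@ey,p[...,2]],-1)
R0=Rxz([-ey[0],-ey[1],0],[0,0,-1])
E
python3 - <<'E'
from meas import *
d=load('w2');P=cloud(d);o=get_obs();R=Ro.from_rotvec(o['eef_rot']).as_matrix()
T=(P-o['eef_pos'])@R
m=(np.abs(T[...,0])<.03)&(np.abs(T[...,1])<.03)&(T[...,2]>-.02)&(T[...,2]<.06)&(d['range_z']>0)
q=T[m];print(m.sum(),q.min(0),q.max(0)); vs,us=np.where(m)
print(np.percentile(q[:,2],[50,90,99]), q[q[:,2]>.012].mean(0), q[q[:,2]>.012].min(0),q[q[:,2]>.012].max(0))
S=W2S(P); m=(P[...,2]>.0425)&(P[...,2]<.047)&(np.abs(S[...,1])<.02)&(S[...,0]<.1)
print('stone front',S[m][:,0].min(),np.percentile(S[m][:,0],.5))
print('tcp in stand',W2S(o['eef_pos']))
plan(S2W(-.035,0,.12),R0)
print(S2W(-.035,0,.12))
E
```

```text
2722 [-0.0183 -0.013  -0.02  ] [0.0183 0.0113 0.0181]
[-0.0048  0.0112  0.0165] [ 0.0007 -0.0093  0.0144] [-0.0117 -0.0115  0.012 ] [ 0.0133 -0.0063  0.0181]
stone front -0.004568864961285122 -0.0037522280892755945
tcp in stand [0.0117 0.029  0.2734]
n 3 dist 0.1629549925948838 ang 4.413617447283892
twist [0.09, 0.02, -1.47]
[[0.0109, 0.0145, 0.0512], [0.0105, 0.0149, 0.0512], [0.0101, 0.0152, 0.0512]]
[0.5447 0.0438 0.12  ]
```

```bash
python3 -m handwheel '{"twist":[[0,0,-1.5],[0,0,-1.5],[0,0,-1.4],[0,0,0],[0,0,0]],"translation":[[0.011,0.0145,0.051],[0.0105,0.015,0.051],[0.010,0.015,0.051],[0,0,0.035],[0,0,0.02]],"hand":[0,0,0,0,0]}'
python3 - <<'E'
from meas import *
o=get_obs();print(W2S(o['eef_pos']),o['wrist_force'])
plan(S2W(-.02,0,.053),R0)
E
```

```text
t: 2.75
eef_pos: [0.5452, 0.0363, 0.0628]
eef_rot: [3.109, -0.427, 0.007]
wrist_force: [0.5, 0.0, 0.0]
gripper_width: -0.0004
[-0.042  -0.0025  0.0628] [0.5112 0.0477 0.05  ]
n 1 dist 0.024251429670401854 ang 0.3637117986212067
twist [0.18, -0.28, -0.14]
[[-0.0026, -0.0221, 0.0097]]
```

```bash
python3 -m handwheel '{"twist":[[0.2,-0.3,0],[0,0,0],[0,0,0],[0,0,0],[0,0,0]],"translation":[[-0.0025,-0.010,0.009],[0,-0.010,0],[0,-0.006,0],[0,-0.006,0],[0,-0.004,0]],"hand":[0,0,0,0,0]}'
python3 - <<'E'
from meas import *
o=get_obs();print(W2S(o['eef_pos']),o['wrist_force'])
E
```

```text
t: 3.38
eef_pos: [0.5532, 0.0724, 0.0553]
eef_rot: [-3.112, 0.43, -0.001]
wrist_force: [-0.8, -1.5, -1.6]
gripper_width: 0.0001
[-0.0051 -0.0005  0.0553] [-0.8379 -1.5393 -1.5832]
```

```bash
python3 -m handwheel '{"twist":[[0,0,0],[0,0,0],[0,0,0],[0,0,0],[0,0,0]],"translation":[[0,-0.003,0],[0,-0.002,0],[0,-0.002,0],[0,-0.002,0],[0,-0.002,0]],"hand":[0,0,0,0,0]}'
python3 - <<'E'
from meas import *
o=get_obs();print(W2S(o['eef_pos']),o['wrist_force'])
E
```

```text
t: 4.0
eef_pos: [0.5564, 0.0835, 0.0555]
eef_rot: [-3.112, 0.43, -0.001]
wrist_force: [-0.6, -2.4, -0.7]
gripper_width: -0.0003
[ 0.0064 -0.0006  0.0555] [-0.5775 -2.3674 -0.7406]
```

```bash
python3 -m handwheel '{"twist":[[0,0,0],[0,0,0],[0,0,0],[0,0,0],[0,0,0]],"translation":[[0,-0.001,0],[0,-0.001,0],[0,-0.001,0],[0,-0.001,0],[0,-0.001,0]],"hand":[0,0,0,0,0]}'
python3 - <<'E'
from meas import *
o=get_obs();print(W2S(o['eef_pos']),o['wrist_force'])
grab('scene','s1');a=cv2.imread('pics/s1.png')
cv2.imwrite('pics/s1c.png',cv2.resize(a[205:285,195:295],None,fx=7,fy=7,interpolation=cv2.INTER_CUBIC))
E
```

```text
t: 4.62
eef_pos: [0.5578, 0.0886, 0.0555]
eef_rot: [-3.112, 0.43, -0.001]
wrist_force: [-0.8, -2.1, -0.6]
gripper_width: -0.0
[ 0.0117 -0.0006  0.0555] [-0.8291 -2.1105 -0.6215]
```

View pics/s1c.png

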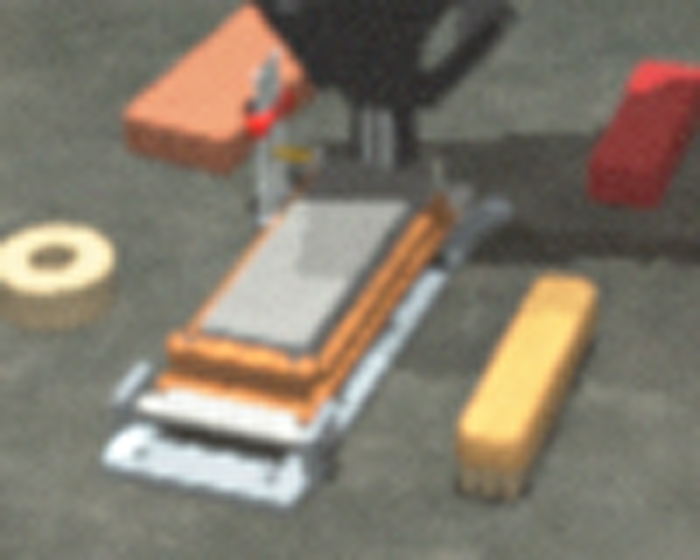

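```bash
python3 -m handwheel '{"twist":[[0,0,0],[0,0,0],[0,0,0],[0,0,0],[0,0,0]],"translation":[[0,-0.001,0],[0,-0.0008,0],[0,-0.0008,0],[0,-0.0008,0],[0,-0.0008,0]],"hand":[0,0,0,0,0]}'
python3 - <<'E'
from meas import *
o=get_obs();print(W2S(o['eef_pos']),o['wrist_force'])
E
```

```text
t: 5.3
eef_pos: [0.5587, 0.0915, 0.0555]
eef_rot: [3.11, -0.43, -0.0]
wrist_force: [-3.3, -10.1, 3.0]
gripper_width: -0.0002
[ 0.0148 -0.0007  0.0555] [ -3.3362 -10.1413   3.0185]
```

```bash
python3 -m handwheel '{"twist":[[0,0,0],[0,0,0],[0,0,0],[0,0,0],[0,0,0]],"translation":[[0,-0.002,0],[0,-0.002,0],[0,0,0],[0,0.03,0],[0,0.04,-0.03]],"hand":[0,0,0,0,0]}'
python3 - <<'E'
from meas import *
o=get_obs();print(W2S(o['eef_pos']),o['wrist_force'])
E
python3 -m handwheel '{"twist":[[0,0,0],[0,0,0],[0,0,0],[0,0,0],[0,0,0]],"translation":[[0,0,-0.06],[0,0,-0.05],[0,0,-0.04],[0,0,-0.02],[0,0,0]],"hand":[0.085,0.085,0.085,0.085,0.085]}'
python3 - <<'E'
from meas import *
o=get_obs();print(W2S(o['eef_pos']),o['wrist_force'])
grab('wrist','w3')
a=cv2.imread('pics/w3.png'); cv2.imwrite('pics/w3b.png',cv2.resize(a,(800,600)))
E
```

```text
t: 5.92
eef_pos: [0.5392, 0.0249, 0.0852]
eef_rot: [3.104, -0.425, -0.009]
wrist_force: [0.1, -0.4, 0.9]
gripper_width: -0.0001
[-0.0547  0.0003  0.0852] [ 0.117  -0.3596  0.9   ]
t: 6.55
eef_pos: [0.5404, 0.0249, 0.2635]
eef_rot: [3.106, -0.43, -0.0]
wrist_force: [-0.2, -0.7, -0.2]
gripper_width: 0.0849
[-0.0543 -0.0009  0.2635] [-0.2177 -0.6982 -0.1646]
```

View pics/w3b.png

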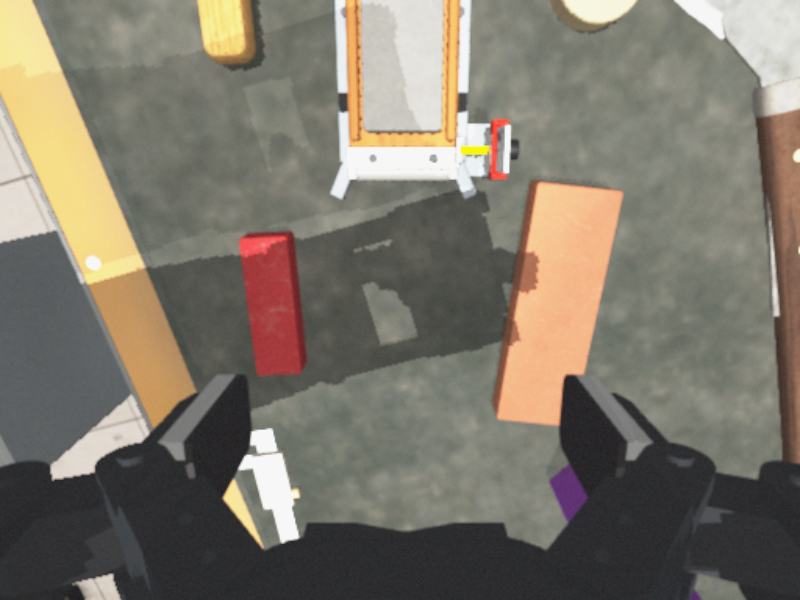

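Run:
```python
from meas import *
d,P,hsv,org=stand('w3');S=W2S(P)*1e3
for v in (5,25,45,65,85):
    us=np.where(org[v,205:310])[0]+205
    L=W2S(onz(d,us.min()-.5,v,.034))*1e3;Rr=W2S(onz(d,us.max()+.5,v,.034))*1e3;print(v,L[:2],Rr[:2],'mid',(L[1]+Rr[1])/2)
H=hsv[...,0].astype(int);Sa=hsv[...,1];V=hsv[...,2]
m=(P[...,2]>.018)&(P[...,2]<.032)&(Sa>90)&(S[...,0]<-10)
for nm,mm in (('redstone',m&(S[...,1]<-25)&(S[...,1]>-140)),('wax',m&(S[...,1]>25)&(S[...,1]<110))):
    c=cv2.minAreaRect((S[mm][:,:2]).astype(np.float32));print(nm,cv2.boxPoints(c).round(0).tolist())
# gauge top edge
g=(P[...,2]>.081)&(P[...,2]<.09)&(np.abs(S[...,1]+58)<6);print('gauge x',S[g][:,0].min(),S[g][:,0].max(),'y',np.median(S[g][:,1]))
# bed front edge at u centre & white bar plate
st=(P[...,2]>.042)&(P[...,2]<.047)&(np.abs(S[...,1])<20)&(S[...,0]<150);print('stone front',S[st][:,0].min())
a=cv2.imread('pics/w3.png')
cv2.imwrite('pics/w3c.png',cv2.resize(a[65:135,205:345],None,fx=5.5,fy=5.5,interpolation=cv2.INTER_CUBIC))
```

```text
5 [96.0021 34.2497] [ 95.7304 -34.6104] mid -0.18035589295735477
25 [78.7783 33.8922] [ 78.5072 -34.0543] mid -0.0810573120679372
45 [61.0467 33.5242] [ 60.7723 -34.4531] mid -0.4644692652565041
65 [42.7923 35.1161] [ 42.5025 -35.8497] mid -0.3668072088183756
85 [23.9711 33.7551] [ 23.6899 -34.2863] mid -0.2656321549931704
redstone [[-254.0, -137.0], [-11.0, -142.0], [-10.0, -75.0], [-253.0, -70.0]]
wax [[-148.0, 110.0], [-147.0, 75.0], [-42.0, 79.0], [-44.0, 113.0]]
gauge x 0.9087092098838347 26.793447812464716 y -58.366017173397665
stone front 25.296409340652595
```

View pics/w3c.png

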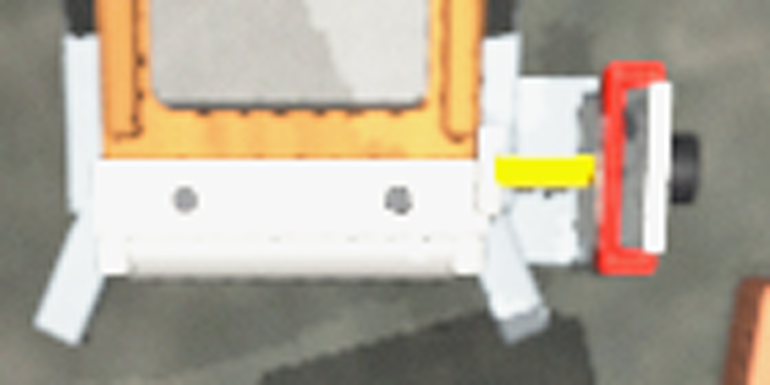

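Run:
```python
from meas import *
for t in ('top0','scene0'):
    d=load(t);P=cloud(d);hsv=cv2.cvtColor(d['img'],cv2.COLOR_RGB2HSV)
    m=(P[...,0]>.38)&(P[...,0]<.58)&(P[...,1]>-.4)&(P[...,1]<-.22)&(P[...,2]>.012)&(P[...,2]<.2)&(hsv[...,1]>70)
    q=P[m];print(t,len(q),q.min(0),q.max(0))
    for lo,hi in((.015,.04),(.04,.07),(.07,.1),(.1,.13),(.13,.16),(.16,.19)):
        s=q[(q[:,2]>=lo)&(q[:,2]<hi)]
        if len(s)>3: print(lo,len(s),s.mean(0),s.min(0)[:2],s.max(0)[:2])
b=cv2.imread('pics/scene0.png');cv2.imwrite('pics/c4.png',cv2.resize(b[130:200,245:325],None,fx=8,fy=8,interpolation=cv2.INTER_CUBIC))
```

```text
top0 319 [ 0.4469 -0.3999  0.0125] [ 0.5639 -0.2904  0.1844]
0.015 36 [ 0.5054 -0.3481  0.0271] [ 0.4477 -0.3975] [ 0.5639 -0.2915]
0.04 86 [ 0.508  -0.3576  0.0549] [ 0.4469 -0.3999] [ 0.5615 -0.291 ]
0.07 50 [ 0.4706 -0.3161  0.0851] [ 0.4496 -0.3424] [ 0.5046 -0.2912]
0.1 47 [ 0.475  -0.313   0.1159] [ 0.4575 -0.3355] [ 0.5043 -0.2907]
0.13 46 [ 0.4802 -0.3086  0.1468] [ 0.4597 -0.3264] [ 0.5045 -0.2905]
0.16 49 [ 0.4846 -0.3049  0.1754] [ 0.467  -0.3183] [ 0.5028 -0.2904]
scene0 569 [ 0.4482 -0.3997  0.012 ] [ 0.5645 -0.2802  0.1811]
0.015 126 [ 0.5002 -0.3363  0.0269] [ 0.4482 -0.3995] [ 0.5644 -0.2815]
0.04 148 [ 0.4979 -0.3339  0.0534] [ 0.4484 -0.3997] [ 0.5645 -0.2858]
0.07 86 [ 0.4766 -0.3026  0.0845] [ 0.4526 -0.3181] [ 0.501  -0.2887]
0.1 84 [ 0.4794 -0.3016  0.1148] [ 0.4566 -0.3189] [ 0.5009 -0.2838]
0.13 66 [ 0.4827 -0.3013  0.1449] [ 0.4643 -0.318 ] [ 0.5008 -0.2865]
0.16 43 [ 0.4857 -0.3021  0.17  ] [ 0.4683 -0.318 ] [ 0.5006 -0.2883]
```

View pics/c4.png

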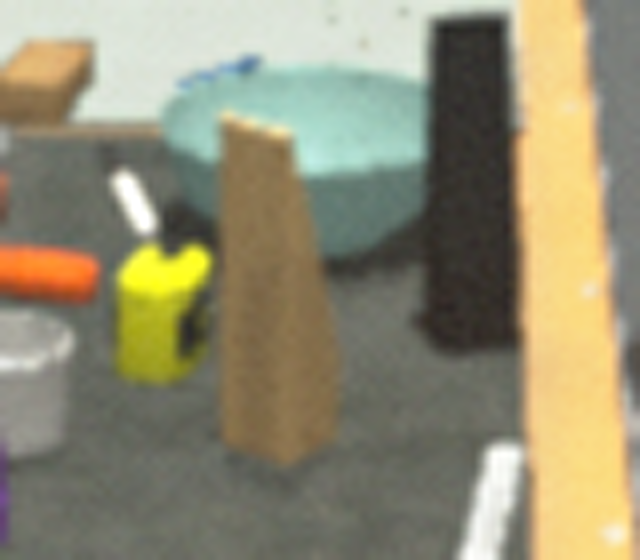

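Run:
```python
from meas import *
d=load('scene0')
for u,v,z in ((280.6,188.1,0),(273.1,186.2,0),(286.9,185,0),(245+222/8,130+115/8,.18),(245+292/8,130+135/8,.18)): print(onz(d,u,v,z))
d=load('top0')
for u,v,z in ((280+297/5,150+297/5,.18),(280+257/5,150+358/5,.18),(280+218/5,150+367/5,0),(280+268/5,150+405/5,0),): print(onz(d,u,v,z))
```

```text
[ 0.4692 -0.2949  0.    ]
[ 0.5005 -0.3112  0.    ]
[ 0.4445 -0.3251  0.    ]
[ 0.5015 -0.3146  0.18  ]
[ 0.4664 -0.2885  0.18  ]
[ 0.5046 -0.3184  0.18  ]
[ 0.4676 -0.2935  0.18  ]
[ 0.472  -0.2961  0.    ]
[ 0.4458 -0.3301  0.    ]
```

Run:
```python
from meas import *
wx=np.array([-.6,-.8]);wy=np.array([.8,-.6]);C=np.array([.470,-.2955])+.022*wx+.022*wy
print('C',C)
for t in ('top0','scene0'):
    d=load(t);P=cloud(d);V=d['img'].max(-1)
    m=(P[...,0]>.3)&(P[...,0]<.46)&(P[...,1]>-.55)&(P[...,1]<-.38)&(P[...,2]>.015)&(P[...,2]<.2)&(V<60)
    q=P[m];r=q[:,:2]-C
    for lo in (.015,.05,.08,.11,.14,.165):
        k=(q[:,2]>=lo)&(q[:,2]<lo+.03)
        if k.sum()>3: print(t,lo,k.sum(),'xy',q[k].min(0)[:2],q[k].max(0)[:2],'wx',(r[k]@wx).min(),(r[k]@wx).max(),'wy',(r[k]@wy).min(),(r[k]@wy).max())
```

```text
C [ 0.4744 -0.3263]
top0 0.015 36 xy [ 0.3542 -0.4609] [ 0.4011 -0.4264] wx 0.1300830183884365 0.16183116908555834 wy -0.029689635058491762 0.02211083039801539
top0 0.05 68 xy [ 0.3551 -0.4594] [ 0.4009 -0.4291] wx 0.1328142449309562 0.16704916086230828 wy -0.028136774497258748 0.021030087918788787
top0 0.08 71 xy [ 0.3558 -0.4585] [ 0.4007 -0.4378] wx 0.13730307149168 0.1730029133705946 wy -0.021989174588377156 0.02028818758646449
top0 0.11 77 xy [ 0.3598 -0.4676] [ 0.4036 -0.4444] wx 0.14069736672777775 0.17963556723350485 wy -0.013623110957667056 0.02812964469371682
top0 0.14 81 xy [ 0.3605 -0.4738] [ 0.4034 -0.4564] wx 0.14849757715179918 0.1860548478184098 wy -0.007890390597577087 0.028200357086040396
top0 0.165 49 xy [ 0.361  -0.4764] [ 0.4031 -0.4598] wx 0.15156575712351597 0.1873572938462707 wy -0.003937542772915195 0.026581826681800928
scene0 0.015 64 xy [ 0.3572 -0.4524] [ 0.3962 -0.4189] wx 0.12806901245473185 0.1655539682490786 wy -0.02914494474627902 0.013010856416168686
scene0 0.05 77 xy [ 0.3582 -0.4629] [ 0.4012 -0.4222] wx 0.12605204388462654 0.1692316534043484 wy -0.031165849263742173 0.023105733698065196
scene0 0.08 66 xy [ 0.3632 -0.4634] [ 0.3977 -0.4301] wx 0.13264364711801818 0.17608416388751216 wy -0.024514597443696984 0.01426062826009774
scene0 0.11 65 xy [ 0.3642 -0.4766] [ 0.3984 -0.4371] wx 0.13710486390989973 0.18130299328767321 wy -0.013529093601355917 0.017213151785298718
scene0 0.14 59 xy [ 0.3647 -0.4786] [ 0.3949 -0.4491] wx 0.1487214011853581 0.1876282097385214 wy -0.012548724262399146 0.023525382749854124
scene0 0.165 23 xy [ 0.3656 -0.4787] [ 0.3951 -0.4577] wx 0.15280719023890804 0.18475572703387738 wy -0.00044261060559491955 0.023525382749854124
```

Run:
```python
from meas import *
plan([.483,-.310,.27],Rxz([.8,-.6,0],[0,0,-1]))
```

```text
n 6 dist 0.33985201207612153 ang 21.122564587328764
twist [0.06, -0.0, 3.52]
[[0.006, 0.0563, -0.0009], [0.0094, 0.0558, -0.001], [0.0128, 0.0552, -0.001], [0.0162, 0.0543, -0.0011], [0.0195, 0.0532, -0.0012]]
[[0.0227, 0.0519, -0.0012]]
```

```bash
python3 -m handwheel '{"twist":[[0,0,4.2],[0,0,4.2],[0,0,4.2],[0,0,4.2],[0,0,4.2]],"translation":[[0.006,0.06,-0.001],[0.010,0.06,-0.001],[0.014,0.06,-0.001],[0.018,0.058,-0.001],[0.022,0.055,-0.001]],"hand":[0.085,0.085,0.085,0.085,0.085]}'
python3 - <<'E'
from meas import *
plan([.483,-.310,.27],Rxz([.8,-.6,0],[0,0,-1]),n=1)
d=grab('wrist','w4')
a=cv2.imread('pics/w4.png'); cv2.imwrite('pics/w4b.png',cv2.resize(a,(800,600)))
E
```

```text
t: 7.22
eef_pos: [0.4813, -0.2763, 0.2614]
eef_rot: [2.975, -0.994, -0.015]
wrist_force: [0.3, -0.5, 0.8]
gripper_width: 0.0849
n 1 dist 0.03484818953186465 ang 0.6143926731644765
twist [0.42, 0.44, -0.07]
[[0.0215, 0.026, -0.0086]]
```

View pics/w4b.png

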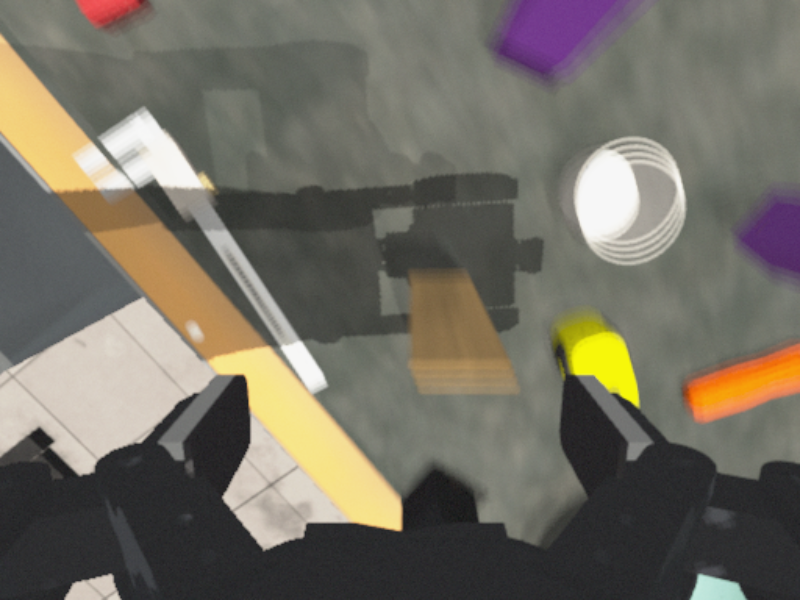

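```bash
python3 -m handwheel '{"twist":[[0.4,0.4,0],[0,0,0],[0,0,0],[0,0,0],[0,0,0]],"translation":[[0.012,0.0,-0.008],[0.008,0.0,0],[0,0,0],[0,0,0],[0,0,0]],"hand":[0.085,0.085,0.085,0.085,0.085]}'
python3 - <<'E'
from meas import *
d=grab('wrist','w5');o=get_obs();R=Ro.from_rotvec(o['eef_rot']).as_matrix();P=cloud(d);T=(P-o['eef_pos'])@R
hsv=cv2.cvtColor(d['img'],cv2.COLOR_RGB2HSV)
m=(hsv[...,1]>60)&(P[...,2]>.172)&(P[...,2]<.19)&(np.abs(T[...,0])<.06)
vs,us=np.where(m);print(m.sum(),us.min(),us.max(),vs.min(),vs.max())
q=P[m];t=T[m];print('world',q.min(0),q.max(0),'tool',t.min(0),t.max(0),t.mean(0))
c=cv2.minAreaRect(t[:,:2].astype(np.float32)*1000);print(c)
print(o['eef_pos'],o['eef_rot'])
a=cv2.imread('pics/w5.png'); cv2.imwrite('pics/w5b.png',cv2.resize(a,(800,600)))
E
```

```text
t: 7.9
eef_pos: [0.4948, -0.2943, 0.2633]
eef_rot: [-2.974, 1.009, 0.014]
wrist_force: [0.3, -0.2, -0.4]
gripper_width: 0.085
726 228 294 215 226
world [ 0.4704 -0.3192  0.1721] [ 0.5068 -0.2903  0.1817] tool [-0.0198  0.0087  0.0816] [0.0235 0.0151 0.0913] [0.002  0.0112 0.085 ]
((1.9140205383300781, 12.087160110473633), (6.182866096496582, 43.30232238769531), 88.6881332397461)
[ 0.4948 -0.2943  0.2634] [-2.9744  1.0087  0.0135]
```

View pics/w5b.png

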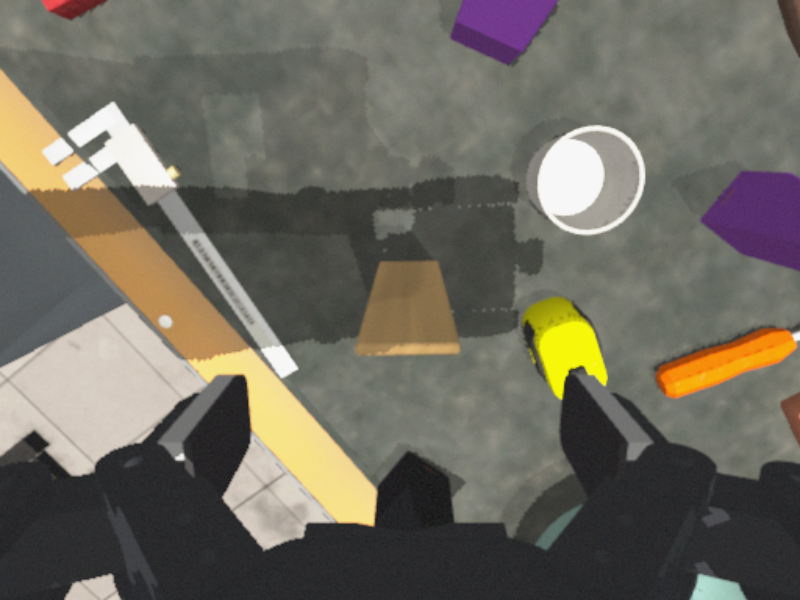

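```bash
python3 -m handwheel '{"twist":[[0,0,0],[0,0,0],[0,0,0],[0,0,0],[0,0,0]],"translation":[[0.002,0.014,0.0],[0,0,0.045],[0,0,0.045],[0,0,0.017],[0,0,0]],"hand":[0.085,0.085,0.085,0.085,0.04]}'
python3 -m handwheel '{"twist":[[0,0,0],[0,0,0],[0,0,0],[0,0,0],[0,0,0]],"translation":[[0,0,0],[0,0,0],[0,0,-0.005],[0,0,-0.02],[0,0,-0.03]],"hand":[0.03,0.03,0.03,0.03,0.03]}'
python3 - <<'E'
from meas import *
o=get_obs();print(o)
d=grab('wrist','w6')
a=cv2.imread('pics/w6.png'); cv2.imwrite('pics/w6b.png',cv2.resize(a,(800,600)))
E
```

```text
t: 8.57
eef_pos: [0.486, -0.3094, 0.156]
eef_rot: [2.974, -1.009, -0.007]
wrist_force: [-1.0, 0.1, 0.4]
gripper_width: 0.0694
t: 9.2
eef_pos: [0.4866, -0.3098, 0.2156]
eef_rot: [2.974, -1.008, -0.004]
wrist_force: [-0.5, 1.3, -1.2]
gripper_width: 0.043
{'t': 9.2, 'joints': array([-0.6295,  0.3924,  1.4868, -0.0024,  1.2643,  0.025 ]), 'qd': array([ 0.0025, -0.2507, -0.2717,  0.0002,  0.5092, -0.0005]), 'tau': array([  0.017 , -56.8283, -33.4344,  -0.02  ,  -1.1834,   0.0015]), 'eef_pos': array([ 0.4866, -0.3098,  0.2156]), 'eef_rot': array([ 2.9737, -1.0083, -0.0039]), 'wrist_force': array([-0.4636,  1.3437, -1.1821]), 'moment': array([-0.0286, -0.0178,  0.0141]), 'gripper_width': 0.04295678573562669}
```

View pics/w6b.png

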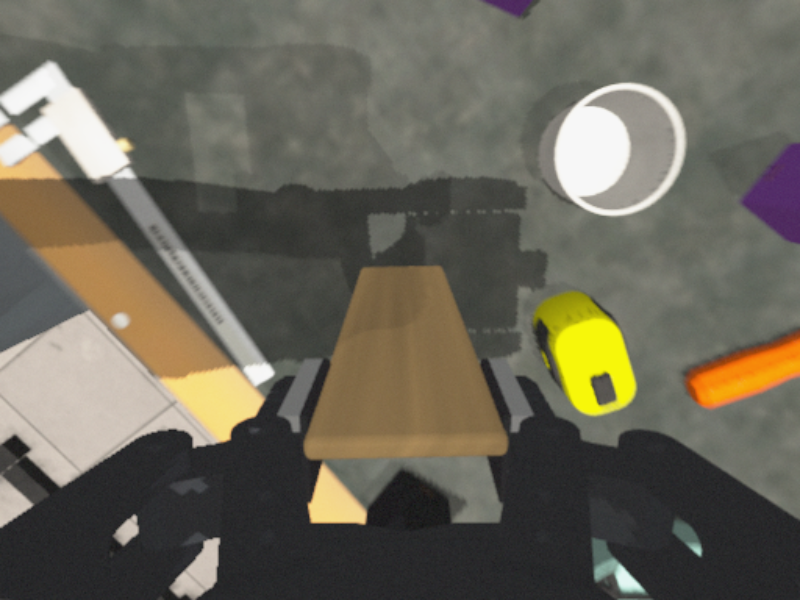

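Run:
```python
from meas import *
print(S2W(-.21,0,.2))
plan(S2W(-.21,0,.21),R0)
```

```text
[ 0.498  -0.1249  0.2   ]
n 4 dist 0.18627227528773038 ang 21.9616699406599
twist [0.04, -0.06, -5.49]
[[-0.0262, -0.0384, 0.0024], [-0.0224, -0.0407, 0.0025], [-0.0184, -0.0427, 0.0025], [-0.0142, -0.0443, 0.0026]]
```

```bash
python3 -m handwheel '{"twist":[[0,0,-5.5],[0,0,-5.5],[0,0,-5.5],[0,0,-5.4],[0,0,0]],"translation":[[-0.026,-0.038,0.002],[-0.022,-0.041,0.002],[-0.018,-0.043,0.002],[-0.014,-0.044,0.002],[0,0,0]],"hand":[0.03,0.03,0.03,0.03,0.03]}'
python3 - <<'E'
from meas import *
o=get_obs();print(W2S(o['eef_pos']))
plan(S2W(-.21,0,.16),R0,n=1)
E
```

```text
t: 9.88
eef_pos: [0.499, -0.1207, 0.2142]
eef_rot: [3.109, -0.406, 0.015]
wrist_force: [-0.8, -0.6, -1.5]
gripper_width: 0.0433
[-0.2057  0.0001  0.2142]
n 1 dist 0.05436875936966078 ang 0.8815615842172944
twist [0.28, -0.58, 0.61]
[[-0.0005, 0.004, 0.0542]]
```

```bash
python3 -m handwheel '{"twist":[[0.3,-0.6,0.6],[0,0,0],[0,0,0],[0,0,0],[0,0,0]],"translation":[[0,0,0.03],[0,0,0.015],[0,0,0.005],[0,0,0.003],[0,0,0]],"hand":[0.03,0.03,0.03,0.03,0.03]}'
python3 - <<'E'
from meas import *
o=get_obs();print(W2S(o['eef_pos']),o['wrist_force'],o['moment'])
E
```

```text
t: 10.5
eef_pos: [0.5005, -0.1227, 0.1622]
eef_rot: [3.112, -0.426, 0.007]
wrist_force: [0.0, -0.6, -2.3]
gripper_width: 0.0436
[-0.2072 -0.0018  0.1622] [ 0.0163 -0.5581 -2.2605] [ 0.0264 -0.0268 -0.0076]
```

```bash
python3 -m handwheel '{"twist":[[0,0,0],[0,0,0],[0,0,0],[0,0,0],[0,0,0]],"translation":[[0,0,0.002],[0,0,0.0015],[0,0,0.001],[0,0,0.001],[0,0,0]],"hand":[0.03,0.03,0.03,0.03,0.03]}'
python3 - <<'E'
from meas import *
o=get_obs();print(W2S(o['eef_pos']),o['wrist_force'],o['moment'])
E
```

```text
t: 11.12
eef_pos: [0.5011, -0.1228, 0.1581]
eef_rot: [3.111, -0.426, 0.011]
wrist_force: [-0.9, 0.2, -2.6]
gripper_width: 0.0431
[-0.2072 -0.0024  0.1581] [-0.8574  0.2388 -2.5794] [-0.0146 -0.0226  0.0054]
```

```bash
python3 -m handwheel '{"twist":[[0,0,0],[0,0,0],[0,0,0],[0,0,0],[0,0,0]],"translation":[[0,0,0.0015],[0,0,0.0015],[0,0,0.001],[0,0,0.001],[0,0,0]],"hand":[0.03,0.03,0.03,0.03,0.03]}'
python3 - <<'E'
from meas import *
o=get_obs();print(W2S(o['eef_pos']),o['wrist_force'],o['moment'])
E
```

```text
t: 11.75
eef_pos: [0.5014, -0.1225, 0.1581]
eef_rot: [3.111, -0.426, 0.014]
wrist_force: [0.3, -0.5, -0.5]
gripper_width: 0.043
[-0.2068 -0.0027  0.1581] [ 0.2523 -0.5063 -0.4625] [-0.0269 -0.0294 -0.0248]
```

```bash
python3 -m handwheel '{"twist":[[0,0,0],[0,0,0],[0,0,0],[0,0,0],[0,0,0]],"translation":[[0,0,0],[0,0,0],[0,0,0],[0,0,-0.04],[0,0,-0.05]],"hand":[0.05,0.065,0.085,0.085,0.085]}'
python3 - <<'E'
from meas import *
d=grab('wrist','w7');o=get_obs();R=Ro.from_rotvec(o['eef_rot']).as_matrix();P=cloud(d);T=(P-o['eef_pos'])@R
hsv=cv2.cvtColor(d['img'],cv2.COLOR_RGB2HSV)
print(o['eef_pos'],o['wrist_force'])
S=W2S(P)*1e3
m=(hsv[...,1]>60)&(P[...,2]>.174)&(P[...,2]<.19)&(np.abs(T[...,0])<.06)
print(m.sum(),S[m].min(0),S[m].max(0),cv2.minAreaRect(S[m][:,:2].astype(np.float32)))
a=cv2.imread('pics/w7.png'); cv2.imwrite('pics/w7b.png',cv2.resize(a,(800,600)))
E
```

```text
t: 12.38
eef_pos: [0.4996, -0.122, 0.2466]
eef_rot: [3.112, -0.426, 0.003]
wrist_force: [0.7, -0.6, 0.4]
gripper_width: 0.0847
[ 0.5012 -0.1225  0.2537] [ 0.6321 -0.6055  7.2072]
785 [-204.1235  -24.5068  174.0058] [-198.02     19.1214  181.6808] ((-201.27525329589844, -2.6953182220458984), (6.019243240356445, 43.58840560913086), 0.8608177900314331)
```

View pics/w7b.png

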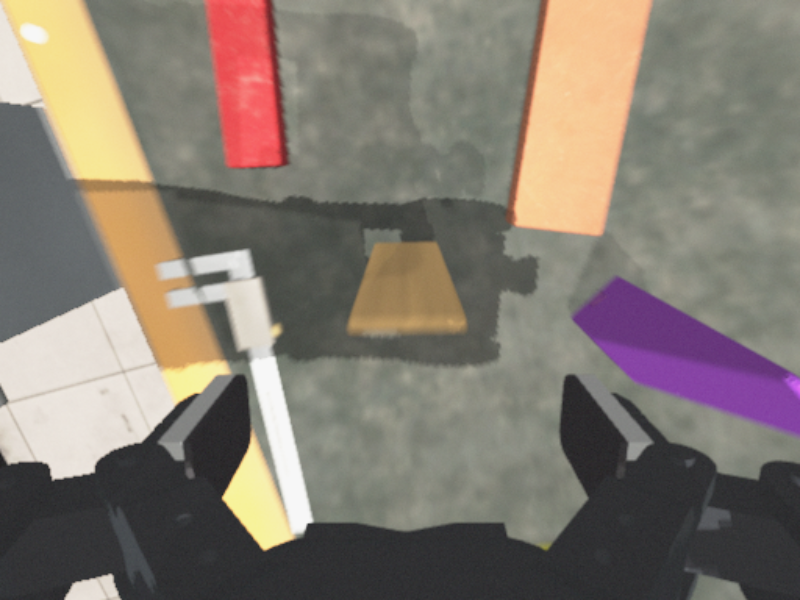

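```bash
cat >> meas.py <<'E'
def Ra(deg):  # a: tool z = ex*cos a - up*sin a
    a=np.radians(deg);return Rxz([-ey[0],-ey[1],0],[ex[0]*np.cos(a),ex[1]*np.cos(a),-np.sin(a)])
E
python3 - <<'E'
from meas import *
plan(S2W(-.315,-.0027,.22),Ra(45),n=5)
o=get_obs();print(o['joints'])
E
```

```text
n 5 dist 0.11325782726802901 ang 45.01985661591859
twist [9.0, -0.13, 0.03]
[[-0.0, 0.0216, 0.0067], [0.0, 0.0224, 0.0033], [0.0, 0.0226, -0.0003], [0.0, 0.0223, -0.0038], [0.0, 0.0215, -0.0073]]
[-0.3108  0.2182  1.6229  0.0002  1.2892 -0.0387]
```

```bash
python3 -m handwheel '{"twist":[[9,0,0],[9,0,0],[9,0,0],[9,0,0],[9,0,0]],"translation":[[0,0.022,0.004],[0,0.022,0.003],[0,0.023,0],[0,0.022,-0.004],[0,0.022,-0.007]],"hand":[0.085,0.085,0.085,0.085,0.085]}'
python3 - <<'E'
from meas import *
o=get_obs();print(o['joints'],W2S(o['eef_pos']))
G=S2W(-.2255,-.0027,.070);z=Ra(45)[:,2]
print('target tcp',W2S(G-.003*z));plan(G-.073*z,Ra(45));plan(G-.003*z,Ra(45),n=1,p0=G-.073*z,R0=Ra(45))
E
```

```text
t: 13.05
eef_pos: [0.4744, -0.2283, 0.2252]
eef_rot: [-2.322, 0.3, -0.164]
wrist_force: [0.4, 0.5, -0.0]
gripper_width: 0.0851
[-0.7929  0.4469  1.5557  0.6864  1.5955 -0.6839] [-0.316  -0.0049  0.2252]
target tcp [-0.2276 -0.0027  0.0721]
n 2 dist 0.11061145732460637 ang 1.9151596956171275
twist [-0.6, -0.47, 0.58]
[[-0.0024, 0.0239, 0.0498], [-0.0018, 0.0234, 0.0501]]
n 1 dist 0.06999999999999997 ang 0.0
twist [0.0, 0.0, 0.0]
[[-0.0, 0.0, 0.07]]
```

```bash
python3 -m handwheel '{"twist":[[-0.6,-0.5,0.6],[-0.6,-0.5,0.6],[0,0,0],[0,0,0],[0,0,0]],"translation":[[-0.002,0.024,0.05],[-0.002,0.023,0.05],[0,0,0],[0,0,0],[0,0,0]],"hand":[0.085,0.085,0.085,0.085,0.085]}'
python3 - <<'E'
from meas import *
o=get_obs();print(o['joints'],W2S(o['eef_pos']))
G=S2W(-.2255,-.0027,.070);z=Ra(45)[:,2]
plan(G-.003*z,Ra(45),n=1)
d=grab('wrist','w8')
a=cv2.imread('pics/w8.png'); cv2.imwrite('pics/w8b.png',cv2.resize(a,(800,600)))
E
```

```text
t: 13.68
eef_pos: [0.4828, -0.194, 0.1206]
eef_rot: [-2.337, 0.326, -0.135]
wrist_force: [-1.0, -0.7, 0.1]
gripper_width: 0.085
[-0.7318  0.5608  1.657   0.7026  1.3918 -0.755 ] [-0.2807 -0.0038  0.1206]
n 1 dist 0.07189154025692232 ang 0.37990680229608015
twist [-0.05, -0.28, -0.25]
[[-0.0015, -0.0032, 0.0718]]
```

View pics/w8b.png

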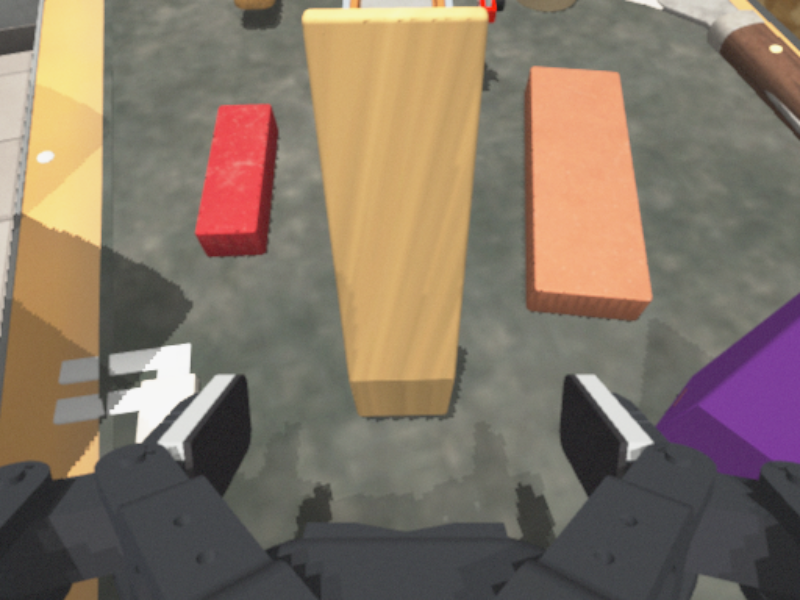

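Run:
```python
from meas import *
for t in('top0','w8'):
    d=load(t);P=cloud(d);hsv=cv2.cvtColor(d['img'],cv2.COLOR_RGB2HSV);S=W2S(P)*1e3
    m=(hsv[...,0]>125)&(hsv[...,0]<155)&(hsv[...,1]>90)&(S[...,1]>-230)&(S[...,2]<190)&(S[...,2]>10)
    print(t,m.sum(),S[m].min(0),np.percentile(S[m],1,axis=0),np.percentile(S[m],99,axis=0))
```

```text
top0 301 [-552.9623 -178.4679   15.2601] [-278.6549 -175.4998   22.0519] [-225.5177 -121.5175  182.6287]
w8 6277 [-301.6244 -149.5248   10.0108] [-278.0676 -147.5794   14.8143] [-226.4794 -121.4406  100.7294]
```

```bash
python3 -m handwheel '{"twist":[[0,-0.3,-0.2],[0,0,0],[0,0,0],[0,0,0],[0,0,0]],"translation":[[-0.0015,-0.003,0.04],[0,0,0.025],[0,0,0.007],[0,0,0],[0,0,0]],"hand":[0.085,0.085,0.085,0.085,0.05]}'
python3 - <<'E'
from meas import *
o=get_obs();print(o['joints'],W2S(o['eef_pos']),o['wrist_force'])
G=S2W(-.2255,-.0027,.070);z=Ra(45)[:,2]
plan(G-.003*z,Ra(45),n=1)
E
```

```text
t: 14.35
eef_pos: [0.4984, -0.1453, 0.0767]
eef_rot: [-2.343, 0.317, -0.145]
wrist_force: [-0.7, -0.0, 0.3]
gripper_width: 0.0693
[-0.6449  0.6064  1.7147  0.7636  1.2649 -0.785 ] [-0.2295 -0.0059  0.0767] [-0.6635 -0.0152  0.306 ]
n 1 dist 0.005892744068492742 ang 0.6227809604352526
twist [0.17, -0.51, 0.31]
[[-0.0032, 0.0019, 0.0046]]
```

```bash
python3 -m handwheel '{"twist":[[0.2,-0.5,0.3],[0,0,0],[0,0,0],[0,0,0],[0,0,0]],"translation":[[-0.003,0,0.004],[0,0,0],[0,0,0],[0,0,0],[0,0,0]],"hand":[0.06,0.04,0.03,0.03,0.03]}'
python3 - <<'E'
from meas import *
o=get_obs();print(o['joints'],W2S(o['eef_pos']),o['wrist_force'])
E
```

```text
t: 14.98
eef_pos: [0.4963, -0.1427, 0.0746]
eef_rot: [-2.338, 0.319, -0.134]
wrist_force: [1.0, 0.2, -0.2]
gripper_width: 0.0432
[-0.6432  0.6089  1.7191  0.7628  1.2667 -0.7827] [-0.2276 -0.0031  0.0746] [ 0.9847  0.2383 -0.2112]
```

Run:
```python
from meas import *
p1=S2W(-.2276,-.003,.125)
plan(p1,Ra(45),n=1)
plan(S2W(-.1504,0,.125),Ra(135),n=9,p0=p1,R0=Ra(45))
```

```text
n 1 dist 0.05044560101177833 ang 0.0856564263804443
twist [-0.01, -0.08, -0.0]
[[-0.0001, -0.0357, -0.0356]]
n 9 dist 0.07725826816593803 ang 89.99999999999999
twist [-10.0, -0.0, 0.0]
[[-0.0003, -0.0061, 0.0061], [-0.0003, -0.007, 0.0049], [-0.0003, -0.0078, 0.0036], [-0.0003, -0.0083, 0.0022], [-0.0003, -0.0085, 0.0007]]
[[-0.0003, -0.0085, -0.0007], [-0.0003, -0.0083, -0.0022], [-0.0003, -0.0078, -0.0036], [-0.0003, -0.007, -0.0049]]
```

```bash
python3 -m handwheel '{"twist":[[0,0,0],[0,0,0],[-8,0,0],[-9,0,0],[-9,0,0]],"translation":[[0,-0.014,-0.014],[0,-0.023,-0.023],[0,-0.006,0.006],[0,-0.007,0.005],[0,-0.008,0.004]],"hand":[0.03,0.03,0.03,0.03,0.03]}'
python3 - <<'E'
from meas import *
o=get_obs();print(o['joints'],W2S(o['eef_pos']),o['wrist_force'],o['gripper_width'])
plan(S2W(-.1504,0,.115),Ra(135),n=7)
E
```

```text
t: 15.6
eef_pos: [0.5035, -0.1193, 0.1337]
eef_rot: [-2.798, 0.389, -0.069]
wrist_force: [-0.7, -0.5, -2.1]
gripper_width: 0.0431
[-0.4385  0.3803  1.7435  0.3572  1.0936 -0.3397] [-0.2031 -0.0038  0.1337] [-0.6773 -0.4872 -2.0924] 0.04309027226013053
n 7 dist 0.05607358376684033 ang 63.30237736353695
twist [-9.04, -0.02, -0.06]
[[-0.0006, -0.0063, 0.0049], [-0.0006, -0.007, 0.0038], [-0.0006, -0.0075, 0.0027], [-0.0006, -0.0079, 0.0015], [-0.0006, -0.008, 0.0002]]
[[-0.0006, -0.0079, -0.001], [-0.0005, -0.0077, -0.0023]]
```

```bash
python3 -m handwheel '{"twist":[[-9,0,0],[-9,0,0],[-9,0,0],[-9,0,0],[-9,0,0]],"translation":[[-0.001,-0.006,0.005],[-0.001,-0.007,0.004],[-0.001,-0.0075,0.003],[0,-0.008,0.0015],[0,-0.008,0]],"hand":[0.03,0.03,0.03,0.03,0.03]}'
python3 - <<'E'
from meas import *
o=get_obs();print(o['joints'],W2S(o['eef_pos']),o['wrist_force'],o['gripper_width'])
plan(S2W(-.1504,0,.08),Ra(135),n=3)
E
```

```text
t: 16.23
eef_pos: [0.5134, -0.0818, 0.1293]
eef_rot: [2.623, -0.382, -0.062]
wrist_force: [0.1, -0.4, -1.1]
gripper_width: 0.0434
[-0.0298  0.4489  1.6971 -0.5283  1.1622  0.5146] [-0.1644 -0.0033  0.1293] [ 0.1006 -0.3875 -1.0969] 0.043415453929545114
n 3 dist 0.05136592017660465 ang 16.879360527922
twist [-5.6, -0.23, -0.47]
[[-0.0016, -0.0118, 0.0123], [-0.0014, -0.013, 0.0111], [-0.0013, -0.014, 0.0097]]
```

```bash
python3 -m handwheel '{"twist":[[-5.6,-0.2,-0.4],[-5.6,-0.2,-0.4],[-5.6,-0.2,-0.4],[0,0,0],[0,0,0]],"translation":[[-0.0015,-0.012,0.012],[-0.0015,-0.013,0.011],[0,-0.014,0.010],[0,0,0],[0,0,0]],"hand":[0.03,0.03,0.03,0.03,0.03]}'
python3 - <<'E'
from meas import *
o=get_obs();print(o['joints'],W2S(o['eef_pos']),o['wrist_force'],o['gripper_width'])
plan(S2W(-.1504,0,.035),Ra(135),n=3)
grab('scene','s2');a=cv2.imread('pics/s2.png')
cv2.imwrite('pics/s2c.png',cv2.resize(a[120:260,195:345],None,fx=4.2,fy=4.2,interpolation=cv2.INTER_CUBIC))
E
```

```text
t: 16.85
eef_pos: [0.5174, -0.0657, 0.0851]
eef_rot: [2.328, -0.33, -0.116]
wrist_force: [-0.5, -0.2, -0.3]
gripper_width: 0.043
[ 0.0912  0.6317  1.6473 -0.769   1.2968  0.7591] [-0.1478 -0.0029  0.0851] [-0.5485 -0.1675 -0.2801] 0.0429699874492338
n 3 dist 0.050227934010462855 ang 1.0707020651740544
twist [0.15, -0.16, -0.28]
[[-0.0012, -0.0113, 0.0123], [-0.0012, -0.0112, 0.0124], [-0.0011, -0.0112, 0.0124]]
```

View pics/s2c.png

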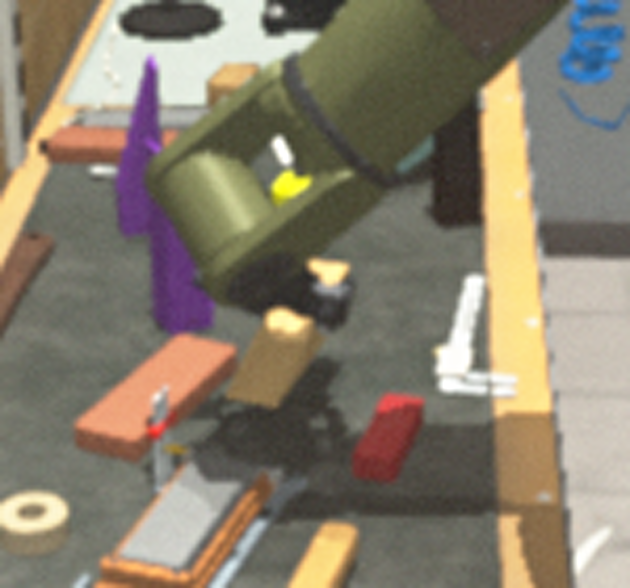

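Run:
```python
from meas import *
d=grab('wrist','w9');P=cloud(d);S=W2S(P)*1e3;hsv=cv2.cvtColor(d['img'],cv2.COLOR_RGB2HSV)
a=cv2.imread('pics/w9.png'); cv2.imwrite('pics/w9b.png',cv2.resize(a,(800,600)))
m=(hsv[...,0]<25)&(hsv[...,1]>70)&(abs(S[...,1])<15)&(S[...,2]>25)&(S[...,2]<150)&(S[...,0]<-20)
q=S[m];
for x in range(-120,-20,15):
    k=abs(q[:,0]-x)<3
    if k.sum(): print(x,k.sum(),np.median(q[k][:,2]),np.median(q[k][:,1]))
print(q.max(0))
```

```text
-120 939 83.17773895146627 0.5873375251496402
-105 1505 78.69806376847625 -0.2282150939188092
-90 2108 74.06491839213973 -0.013376820853619296
-75 3110 69.43216985198202 0.03694659359685193
-60 4893 64.76888210364851 -0.052287207424019544
[-51.4719  14.9982 100.1985]
```

View pics/w9b.png

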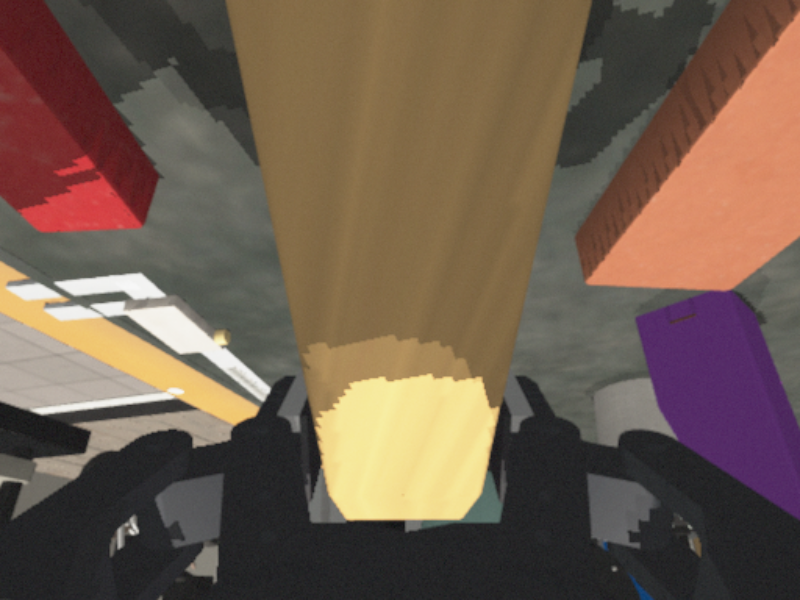

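```bash
python3 -m handwheel '{"twist":[[0,0,0],[0,0,0],[0,0,0],[0,0,0],[0,0,0]],"translation":[[-0.001,-0.014,0.014],[-0.001,-0.011,0.011],[-0.001,-0.007,0.007],[0,-0.003,0.003],[0,0,0]],"hand":[0.03,0.03,0.03,0.03,0.03]}'
python3 - <<'E'
from meas import *
o=get_obs();print(o['joints'],W2S(o['eef_pos']),o['wrist_force'],o['gripper_width'])
E
```

```text
t: 17.58
eef_pos: [0.5148, -0.0665, 0.0326]
eef_rot: [2.329, -0.333, -0.116]
wrist_force: [0.1, -0.3, -1.4]
gripper_width: 0.0432
[ 0.0896  0.7213  1.6536 -0.7895  1.2274  0.8305] [-0.1493 -0.0006  0.0326] [ 0.0593 -0.2521 -1.4393] 0.0431675334429773
```

```bash
python3 -m handwheel '{"twist":[[0,0,0],[0,0,0],[0,0,0],[0,0,0],[0,0,0]],"translation":[[0,-0.0007,0.0007],[0,-0.0007,0.0007],[0,-0.0007,0.0007],[0,-0.0007,0.0007],[0,0,0]],"hand":[0.03,0.03,0.03,0.03,0.03]}'
python3 - <<'E'
from meas import *
o=get_obs();print(W2S(o['eef_pos']),o['wrist_force'],o['moment'])
E
```

```text
t: 18.2
eef_pos: [0.5154, -0.0665, 0.0301]
eef_rot: [2.328, -0.335, -0.114]
wrist_force: [0.2, 1.4, 1.9]
gripper_width: 0.0433
[-0.1491 -0.0012  0.0301] [0.1931 1.4487 1.9472] [ 0.6298  0.0861 -0.0638]
```

```bash
python3 -m handwheel '{"twist":[[0,0,0],[0,0,0],[0,0,0],[0,0,0],[0,0,0]],"translation":[[0,-0.0005,0.0005],[0,0,0],[0,0,0],[0,0,0],[0,0,-0.02]],"hand":[0.044,0.05,0.065,0.085,0.085]}'
python3 - <<'E'
from meas import *
o=get_obs();print(W2S(o['eef_pos']),o['wrist_force'])
plan(S2W(-.205,0,.17),R0,n=5)
E
```

```text
t: 18.82
eef_pos: [0.5188, -0.0528, 0.0433]
eef_rot: [2.328, -0.335, -0.116]
wrist_force: [-0.4, -0.2, 0.6]
gripper_width: 0.0854
[-0.1351 -0.0008  0.0433] [-0.3813 -0.2048  0.6007]
n 5 dist 0.14468515068519214 ang 45.4398368180611
twist [9.09, -0.16, -0.17]
[[0.0004, 0.0279, -0.0078], [0.0003, 0.0263, -0.0121], [0.0002, 0.024, -0.0161], [0.0001, 0.0212, -0.0197], [-0.0, 0.0178, -0.0228]]
```

```bash
python3 -m handwheel '{"twist":[[0,0,0],[0,0,0],[9,0,0],[9,0,0],[9,0,0]],"translation":[[0,0,-0.04],[0,0,-0.05],[0,0.035,-0.006],[0,0.035,-0.012],[0,0.03,-0.012]],"hand":[0.085,0.085,0.085,0.085,0.085]}'
python3 - <<'E'
from meas import *
o=get_obs();print(W2S(o['eef_pos']),o['wrist_force'])
plan(S2W(-.22,0,.19),R0,n=3)
E
```

```text
t: 19.45
eef_pos: [0.5186, -0.0423, 0.1979]
eef_rot: [2.809, -0.382, -0.031]
wrist_force: [1.0, -0.0, -0.2]
gripper_width: 0.0851
[-0.1249  0.0022  0.1979] [ 0.9738 -0.0423 -0.2089]
n 3 dist 0.09544162989715371 ang 17.610106567880756
twist [5.86, -0.38, 0.0]
[[0.0006, 0.0294, 0.0121], [0.0007, 0.0305, 0.009], [0.0007, 0.0313, 0.0059]]
```

Run:
```python
from meas import *
plan(S2W(-.26,0,.17),Ra(72),n=4)
```

```text
n 4 dist 0.13795605699749514 ang 35.59169685454886
twist [8.89, -0.28, 0.05]
[[0.0003, 0.0301, 0.0169], [0.0004, 0.0323, 0.012], [0.0005, 0.0338, 0.0069], [0.0005, 0.0345, 0.0015]]
```

```bash
python3 -m handwheel '{"twist":[[8.9,-0.3,0],[8.9,-0.3,0],[8.9,-0.3,0],[8.9,-0.3,0],[0,0,0]],"translation":[[0,0.03,0.017],[0,0.032,0.012],[0,0.034,0.007],[0,0.0345,0.0015],[0,0,0]],"hand":[0.085,0.085,0.085,0.085,0.085]}'
python3 - <<'E'
from meas import *
o=get_obs();print(W2S(o['eef_pos']),o['joints'])
d=grab('wrist','w10');P=cloud(d);S=W2S(P)*1e3;hsv=cv2.cvtColor(d['img'],cv2.COLOR_RGB2HSV)
m=(hsv[...,0]<25)&(hsv[...,1]>70)&(abs(S[...,1])<40)&(S[...,2]>41)&(S[...,2]<48)&(S[...,0]<-150)
q=S[m];print(m.sum(),q.min(0),q.max(0))
m=(hsv[...,0]<25)&(hsv[...,1]>70)&(abs(S[...,1])<40)&(S[...,2]>3)&(S[...,2]<60)&(S[...,0]<-20)
q=S[m]
for x in (-210,-190,-170,-140,-110,-80,-60,-50):
    k=abs(q[:,0]-x)<3
    if k.sum()>5: print(x,np.median(q[k][:,2]),q[k][:,1].min(),q[k][:,1].max())
print('nose',q[:,0].max())
a=cv2.imread('pics/w10.png'); cv2.imwrite('pics/w10b.png',cv2.resize(a,(800,600)))
E
```

```text
t: 20.08
eef_pos: [0.4858, -0.1746, 0.1785]
eef_rot: [-2.782, 0.361, -0.09]
wrist_force: [0.2, 0.1, -0.9]
gripper_width: 0.0846
[-0.2612 -0.0016  0.1785] [-0.5577  0.3327  1.6938  0.3531  1.2204 -0.4398]
713 [-224.0219  -23.8833   41.0027] [-159.847    20.2983   46.3621]
-210 43.4675224364251 -23.041024534829177 23.061727980358512
-190 43.42976075838584 -23.787304943417833 23.416905351347562
-170 42.70061483848711 -23.90215303423609 22.783086152058864
-140 33.725111456208964 -24.58958654910408 22.316354960347912
-110 24.594736248251316 -24.33931926497006 20.88119239544692
-80 15.581774311110962 -25.012991434068155 19.45272805434907
-60 9.471864065033309 -25.541589847890044 18.769721321397657
-50 6.724180438362371 -24.619961781214503 18.910357124285824
nose -42.5740547703188
```

View pics/w10b.png

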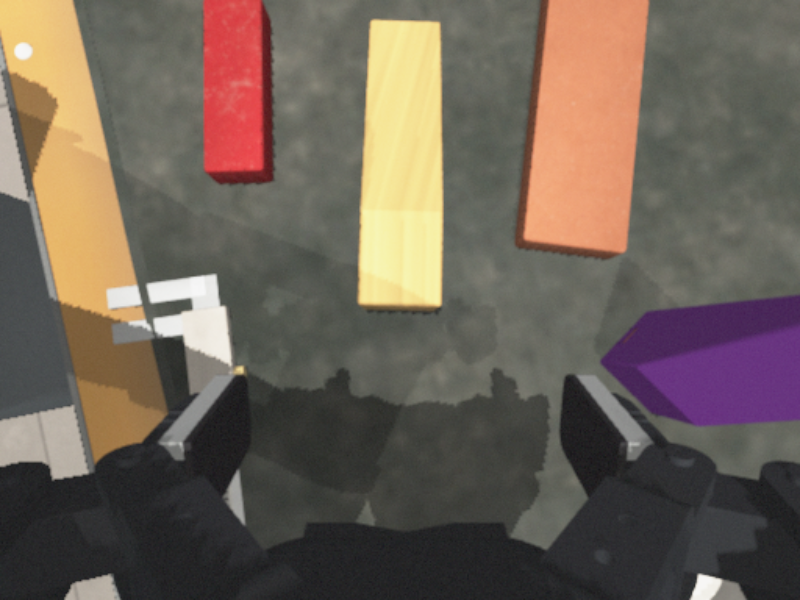

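Run:
```python
from meas import *
plan(S2W(-.13,.03,.135),Ra(28),n=5)
```

```text
n 5 dist 0.14061222403446802 ang 42.62658799036925
twist [8.52, -0.1, 0.25]
[[-0.0063, -0.0217, 0.0168], [-0.0063, -0.0189, 0.0198], [-0.0064, -0.0157, 0.0224], [-0.0064, -0.0122, 0.0245], [-0.0064, -0.0084, 0.0261]]
```

```bash
python3 -m handwheel '{"twist":[[8.5,0,0.2],[8.5,0,0.2],[8.5,0,0.2],[8.5,0,0.2],[8.5,0,0.2]],"translation":[[-0.006,-0.022,0.017],[-0.006,-0.019,0.020],[-0.006,-0.016,0.022],[-0.006,-0.012,0.024],[-0.006,-0.008,0.026]],"hand":[0.085,0.085,0.085,0.085,0.085]}'
python3 - <<'E'
from meas import *
o=get_obs();print(W2S(o['eef_pos']),o['joints'],o['wrist_force'])
get_image('top')
get_image('top')
d=grab('wrist','w11');
a=cv2.imread('pics/w11.png'); cv2.imwrite('pics/w11b.png',cv2.resize(a,(800,600)))
E
```

```text
t: 20.75
eef_pos: [0.4954, -0.0298, 0.1418]
eef_rot: [-2.035, 0.252, -0.181]
wrist_force: [0.5, -0.3, 0.3]
gripper_width: 0.0852
[-0.1191  0.0279  0.1418] [-0.5366  0.5129  1.8496  1.0526  1.4105 -0.8368] [ 0.5325 -0.2612  0.2514]
```

View pics/w11b.png

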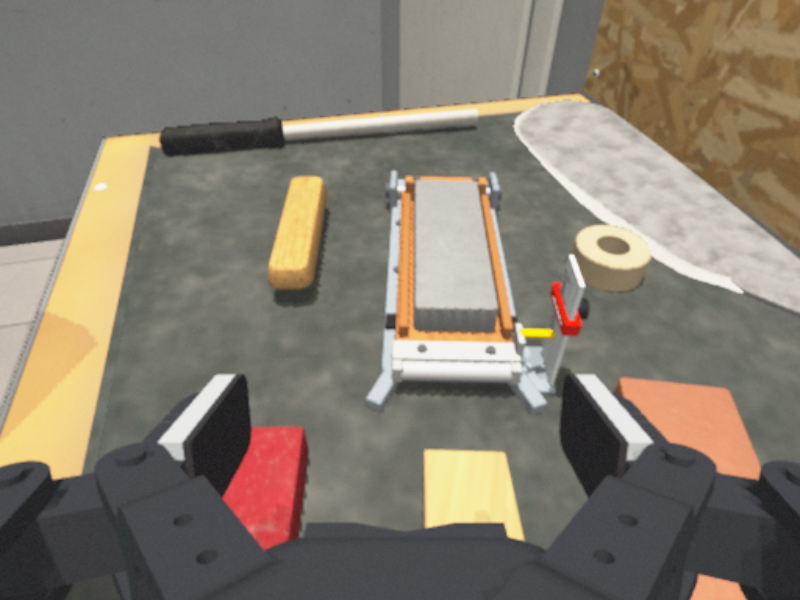

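Run:
```python
from meas import *
a=cv2.imread('pics/w11.png'); cv2.imwrite('pics/w11c.png',cv2.resize(a[160:245,320:390],None,fx=8,fy=7,interpolation=cv2.INTER_CUBIC))
```

```text
(no output)
```

View pics/w11c.png

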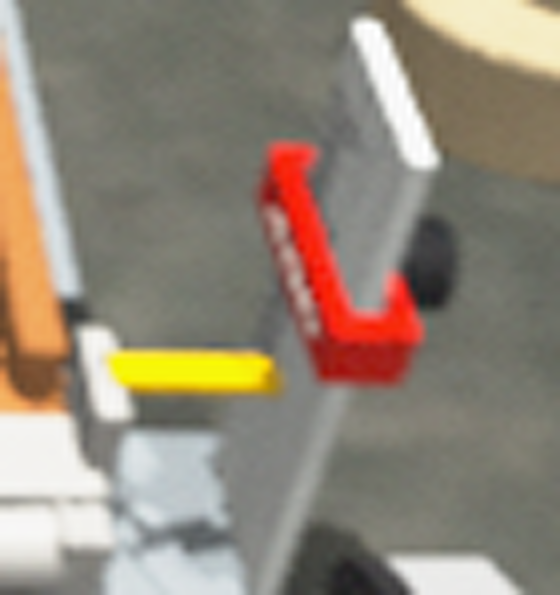

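```bash
cat >> meas.py <<'E'
def ony(d,u,v,y):
    o,r=ray(d,u,v);yo=W2S(o)[1];yr=W2S(o+r)[1]-yo;return W2S(o+r*(y-yo)/yr)*1e3
def onx(d,u,v,x):
    o,r=ray(d,u,v);yo=W2S(o)[0];yr=W2S(o+r)[0]-yo;return W2S(o+r*(x-yo)/yr)*1e3
E
python3 - <<'E'
from meas import *
d=load('w11');P=cloud(d);S=W2S(P)*1e3;hsv=cv2.cvtColor(d['img'],cv2.COLOR_RGB2HSV);H,Sa,V=[hsv[...,i].astype(int) for i in range(3)]
near=(S[...,0]>-20)&(S[...,0]<40)&(S[...,1]<-30)&(S[...,1]>-85)&(S[...,2]>25)&(S[...,2]<90)
red=near&((H<5)|(H>172))&(Sa>150)
q=S[red];print('red',red.sum(),np.percentile(q,[2,10,50,90,98],axis=0))
yel=near&(H>24)&(H<34)&(Sa>150);q=S[yel];print('yel',yel.sum(),np.percentile(q,[2,50,98],axis=0))
# front face of red: x small
f=red&(S[...,0]<1);vs,us=np.where(f);q=S[f];print('front',f.sum(),q.min(0),q.max(0),us.min(),us.max(),vs.min(),vs.max())
for yy in (-.052,-.0535,-.055):
  print(yy,ony(d,359.1,207.9,yy),ony(d,353.75,190.7,yy),ony(d,356.4,199.0,yy))
for u in range(352,364):
  print(u,[ (v,tuple(d['img'][v,u])) for v in range(186,216,1) if d['img'][v,u,1]>110 and d['img'][v,u,0]>150][:6])
E
```

```text
red 227 [[ -4.1062 -62.765   53.1082]
 [ -3.5658 -61.5567  54.6688]
 [ -0.2686 -55.701   60.0389]
 [ 24.6357 -54.0257  61.2214]
 [ 27.7023 -53.691   61.754 ]]
yel 86 [[ 10.5602 -54.2153  35.5263]
 [ 12.819  -45.8558  36.8337]
 [ 15.9574 -38.202   37.8551]]
front 120 [ -4.3851 -63.1324  51.8179] [  0.723  -53.5567  61.8968] 359 372 202 213
-0.052 [ -4.5149 -52.      60.2431] [ 16.9778 -52.      59.5598] [  6.1508 -52.      60.0358]
-0.0535 [ -0.9819 -53.5     56.6993] [ 20.9062 -53.5     56.0034] [  9.8801 -53.5     56.4882]
-0.055 [  2.5511 -55.      53.1555] [ 24.8346 -55.      52.447 ] [ 13.6093 -55.      52.9405]
352 [(210, (np.uint8(175), np.uint8(146), np.uint8(85))), (211, (np.uint8(246), np.uint8(225), np.uint8(10))), (212, (np.uint8(247), np.uint8(231), np.uint8(10))), (213, (np.uint8(244), np.uint8(216), np.uint8(10))), (214, (np.uint8(238), np.uint8(200), np.uint8(10))), (215, (np.uint8(206), np.uint8(162), np.uint8(10)))]
353 [(190, (np.uint8(160), np.uint8(116), np.uint8(108))), (211, (np.uint8(225), np.uint8(183), np.uint8(38))), (212, (np.uint8(236), np.uint8(196), np.u
[... 1680 characters left out ...]
t8(131), np.uint8(123))), (205, (np.uint8(154), np.uint8(117), np.uint8(109))), (206, (np.uint8(165), np.uint8(133), np.uint8(124)))]
359 [(206, (np.uint8(167), np.uint8(130), np.uint8(123))), (207, (np.uint8(158), np.uint8(112), np.uint8(104)))]
360 []
361 [(195, (np.uint8(169), np.uint8(113), np.uint8(108))), (215, (np.uint8(151), np.uint8(134), np.uint8(130)))]
362 [(197, (np.uint8(155), np.uint8(133), np.uint8(130))), (198, (np.uint8(181), np.uint8(122), np.uint8(119))), (199, (np.uint8(204), np.uint8(111), np.uint8(107))), (215, (np.uint8(156), np.uint8(138), np.uint8(133)))]
363 [(201, (np.uint8(183), np.uint8(125), np.uint8(120))), (202, (np.uint8(222), np.uint8(115), np.uint8(111)))]
```

Run:
```python
from meas import *
z=Ra(72)[:,2];G=S2W(-.208,-.0003,.028);p1=G-.083*z
print(W2S(p1));plan(p1,Ra(72),n=5);plan(G-.003*z,Ra(72),n=1,p0=p1,R0=Ra(72))
```

```text
[-0.2336 -0.0003  0.1069]
n 5 dist 0.12182350151512482 ang 44.473023082404225
twist [-8.89, -0.05, 0.24]
[[0.0053, 0.0166, -0.0171], [0.0054, 0.019, -0.0143], [0.0055, 0.0209, -0.0112], [0.0055, 0.0224, -0.0078], [0.0056, 0.0233, -0.0043]]
n 1 dist 0.07999999999999999 ang 0.0
twist [0.0, 0.0, 0.0]
[[0.0, 0.0, 0.08]]
```

```bash
python3 -m handwheel '{"twist":[[-8.9,0,0.2],[-8.9,0,0.2],[-8.9,0,0.2],[-8.9,0,0.2],[-8.9,0,0.2]],"translation":[[0.0055,0.017,-0.017],[0.0055,0.019,-0.014],[0.0055,0.021,-0.011],[0.0055,0.022,-0.008],[0.0055,0.023,-0.004]],"hand":[0.085,0.085,0.085,0.085,0.085]}'
python3 - <<'E'
from meas import *
o=get_obs();print(W2S(o['eef_pos']),o['joints'])
z=Ra(72)[:,2];G=S2W(-.208,-.0003,.028);p1=G-.003*z
print(W2S(p1));plan(p1,Ra(72),n=2)
E
```

```text
t: 21.52
eef_pos: [0.4971, -0.1548, 0.1169]
eef_rot: [-2.855, 0.381, -0.086]
wrist_force: [-1.2, -1.3, -0.7]
gripper_width: 0.0849
[-0.2391 -0.0071  0.1169] [-0.4852  0.4053  1.7448  0.3069  1.0472 -0.3814]
[-0.2089 -0.0003  0.0309]
n 2 dist 0.09143227373183682 ang 3.096304082532538
twist [1.38, -0.65, 0.25]
[[-0.0044, -0.0033, 0.0454], [-0.0039, -0.0021, 0.0455]]
```

```bash
python3 -m handwheel '{"twist":[[1.4,-0.6,0.2],[1.4,-0.6,0.2],[0,0,0],[0,0,0],[0,0,0]],"translation":[[-0.0045,-0.003,0.03],[-0.003,-0.002,0.03],[0,0,0.015],[0,0,0.01],[0,0,0]],"hand":[0.085,0.085,0.085,0.085,0.085]}'
python3 - <<'E'
from meas import *
o=get_obs();print(W2S(o['eef_pos']),o['joints'],o['wrist_force'])
z=Ra(72)[:,2];G=S2W(-.208,-.0003,.028);p1=G-.003*z
plan(p1,Ra(72),n=1)
E
```

```text
t: 22.15
eef_pos: [0.5058, -0.1287, 0.0441]
eef_rot: [-2.825, 0.374, -0.092]
wrist_force: [-0.4, -0.5, 0.3]
gripper_width: 0.0849
[-0.2117 -0.0086  0.0441] [-0.445   0.5281  1.7778  0.3807  0.9017 -0.4298] [-0.4425 -0.454   0.2985]
n 1 dist 0.01585846064117485 ang 1.773198015002889
twist [1.03, -1.3, 0.64]
[[-0.0086, 0.0012, 0.0133]]
```

```bash
python3 -m handwheel '{"twist":[[1,-1.3,0.6],[0,0,0],[0,0,0],[0,0,0],[0,0,0]],"translation":[[-0.0086,0.001,0.006],[-0.001,0,0.006],[0,0,0],[0,0,0],[0,0,0]],"hand":[0.085,0.085,0.085,0.06,0.05]}'
python3 - <<'E'
from meas import *
o=get_obs();print(W2S(o['eef_pos']),o['wrist_force'],o['gripper_width'])
z=Ra(72)[:,2];G=S2W(-.208,-.0003,.028);p1=G-.003*z
plan(p1,Ra(72),n=1)
E
```

```text
t: 22.78
eef_pos: [0.4975, -0.1243, 0.033]
eef_rot: [-2.804, 0.382, -0.062]
wrist_force: [0.4, -0.1, -0.4]
gripper_width: 0.0514
[-0.2096  0.0006  0.033 ] [ 0.4079 -0.0834 -0.4094] 0.05137981430000115
n 1 dist 0.002393531873730656 ang 0.07094893591543512
twist [0.03, -0.06, 0.01]
[[0.0009, 0.0, 0.0022]]
```

Good pose; close, then check the grip before pushing.

```bash
python3 -m handwheel '{"twist":[[0,0,0],[0,0,0],[0,0,0],[0,0,0],[0,0,0]],"translation":[[0,0,0.001],[0,0,0],[0,0,0],[0,0,0],[0,0,0]],"hand":[0.045,0.03,0.03,0.03,0.03]}'
python3 - <<'E'
from meas import *
o=get_obs();print(W2S(o['eef_pos']),o['wrist_force'],o['gripper_width'])
R=Ro.from_rotvec(o['eef_rot']).as_matrix();print('ex in tool',R.T@np.r_[ex,0])
d=grab('wrist','w12')
P=cloud(d);S=W2S(P)*1e3;hsv=cv2.cvtColor(d['img'],cv2.COLOR_RGB2HSV)
m=(hsv[...,0]<25)&(hsv[...,1]>70)&(abs(S[...,1])<40)&(S[...,2]>3)&(S[...,2]<60)&(S[...,0]<-20)
q=S[m]
for x in (-170,-140,-110,-80,-60,-50):
    k=abs(q[:,0]-x)<3
    if k.sum()>5: print(x,np.median(q[k][:,2]),q[k][:,1].min(),q[k][:,1].max())
print('nose',q[:,0].max())
a=cv2.imread('pics/w12.png'); cv2.imwrite('pics/w12b.png',cv2.resize(a,(800,600)))
E
```

```text
t: 23.4
eef_pos: [0.498, -0.1242, 0.0324]
eef_rot: [-2.805, 0.382, -0.064]
wrist_force: [-0.1, -0.3, 1.3]
gripper_width: 0.0431
[-0.2094  0.0002  0.0324] [-0.096  -0.3351  1.2951] 0.04307579070689548
ex in tool [-0.0004 -0.9513  0.3083]
-170 42.83286334367534 -23.132881912632183 27.80474910998937
-140 33.82634105277929 -23.551576511021974 25.542932694989886
-110 24.865530712864306 -24.244227407724928 23.31677381798238
nose -81.34947221248164
```

View pics/w12b.png

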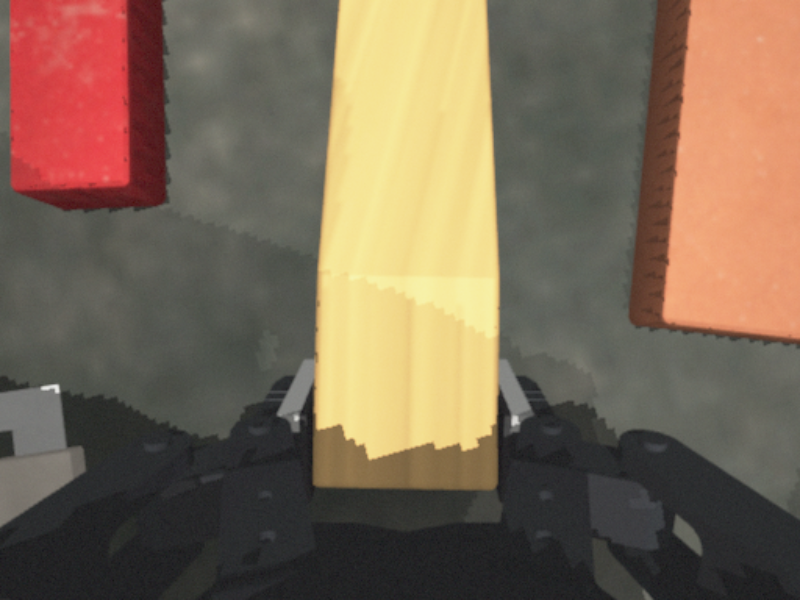

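```bash
python3 -m handwheel '{"twist":[[0,0,0],[0,0,0],[0,0,0],[0,0,0],[0,0,0]],"translation":[[0,-0.010,0.0032],[0,-0.014,0.0045],[0,-0.014,0.0045],[0,-0.010,0.0032],[0,0,0]],"hand":[0.03,0.03,0.03,0.03,0.03]}'
python3 - <<'E'
from meas import *
o=get_obs();print(W2S(o['eef_pos']),o['wrist_force'],o['gripper_width'])
R=Ro.from_rotvec(o['eef_rot']).as_matrix();print('ex in tool',R.T@np.r_[ex,0]);plan(S2W(-.14,0,.0324),Ra(72),n=1)
d=grab('wrist','w13')
a=cv2.imread('pics/w13.png'); cv2.imwrite('pics/w13b.png',cv2.resize(a,(800,600)))
E
```

```text
t: 24.08
eef_pos: [0.5124, -0.0713, 0.0324]
eef_rot: [-2.805, 0.38, -0.063]
wrist_force: [0.7, 1.7, 0.2]
gripper_width: 0.0434
[-0.1545  0.0004  0.0324] [0.6802 1.7223 0.1943] 0.04344930458327019
ex in tool [ 0.0007 -0.9513  0.3084]
n 1 dist 0.014493054149433575 ang 0.13385833117826013
twist [0.04, -0.1, 0.08]
[[0.0004, -0.0138, 0.0045]]
```

View pics/w13b.png

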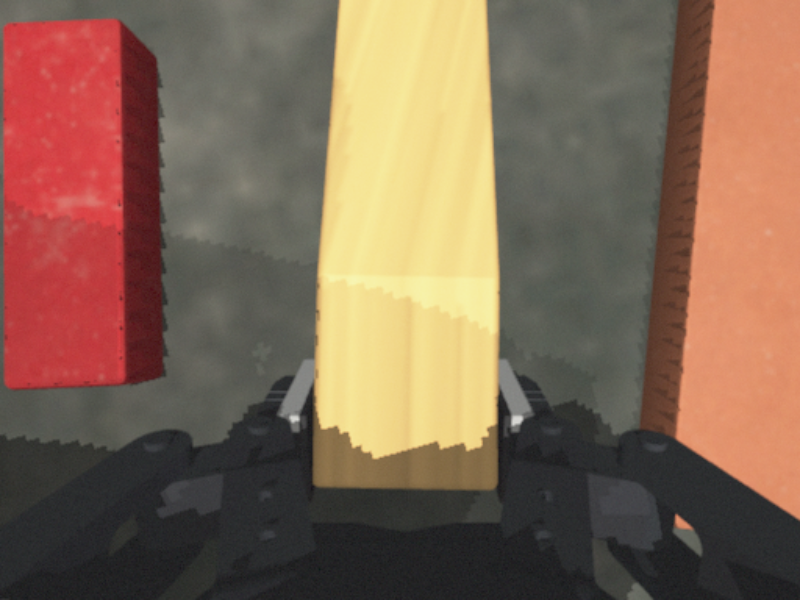

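```bash
python3 -m handwheel '{"twist":[[0,0,0],[0,0,0],[0,0,0],[0,0,0],[0,0,0]],"translation":[[0,-0.008,0.0026],[0,-0.008,0.0026],[0,-0.008,0.0026],[0,-0.008,0.0026],[0,0,0]],"hand":[0.03,0.03,0.03,0.03,0.03]}'
python3 - <<'E'
from meas import *
o=get_obs();print(W2S(o['eef_pos']),o['wrist_force'],o['gripper_width'])
plan(S2W(-.095,0,.0324),Ra(72),n=1)
E
```

```text
t: 24.75
eef_pos: [0.5219, -0.0397, 0.0324]
eef_rot: [-2.807, 0.384, -0.065]
wrist_force: [0.6, 3.7, 0.5]
gripper_width: 0.0432
[-0.1215 -0.0003  0.0324] [0.5752 3.6639 0.4712] 0.04318083183074678
n 1 dist 0.02650909721669945 ang 0.302743090082514
twist [0.18, -0.24, -0.05]
[[-0.0004, -0.0252, 0.0082]]
```

```bash
python3 -m handwheel '{"twist":[[0,0,0],[0,0,0],[0,0,0],[0,0,0],[0,0,0]],"translation":[[-0.0003,-0.008,0.0026],[0,-0.008,0.0026],[0,-0.008,0.0026],[0,-0.006,0.002],[0,0,0]],"hand":[0.03,0.03,0.03,0.03,0.03]}'
python3 - <<'E'
from meas import *
o=get_obs();print(W2S(o['eef_pos']),o['wrist_force'],o['gripper_width'])
plan(S2W(-.075,0,.0324),Ra(72),n=1)
d=grab('wrist','w14')
a=cv2.imread('pics/w14.png'); cv2.imwrite('pics/w14b.png',cv2.resize(a,(800,600)))
E
```

```text
t: 25.38
eef_pos: [0.5306, -0.0108, 0.0325]
eef_rot: [-2.81, 0.388, -0.068]
wrist_force: [0.3, 4.7, -0.1]
gripper_width: 0.0433
[-0.0913 -0.001   0.0325] [ 0.3058  4.6678 -0.1166] 0.04329075253691718
n 1 dist 0.0163638673273669 ang 0.5355766034618766
twist [0.34, -0.38, -0.15]
[[-0.001, -0.0155, 0.005]]
```

View pics/w14b.png

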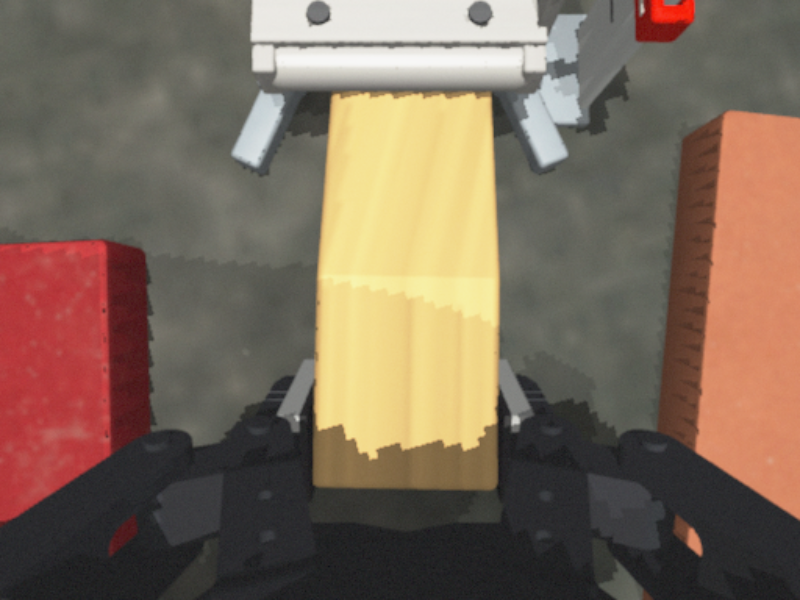

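```bash
python3 -m handwheel '{"twist":[[0.3,-0.3,-0.1],[0,0,0],[0,0,0],[0,0,0],[0,0,0]],"translation":[[-0.001,-0.006,0.002],[0,-0.006,0.002],[0,-0.004,0.0013],[0,-0.002,0.0007],[0,0,0]],"hand":[0.03,0.03,0.03,0.03,0.03]}'
python3 - <<'E'
from meas import *
o=get_obs();print(W2S(o['eef_pos']),o['wrist_force'],o['gripper_width'])
plan(S2W(-.075,0,.0324),Ra(72),n=1)
E
```

```text
t: 26.05
eef_pos: [0.535, 0.0053, 0.0324]
eef_rot: [-2.808, 0.385, -0.065]
wrist_force: [1.6, 2.7, 0.3]
gripper_width: 0.0433
[-0.0747 -0.0009  0.0324] [1.5727 2.6629 0.3498] 0.04332849632537762
n 1 dist 0.0009326040744310718 ang 0.3130772944147728
twist [0.22, -0.21, -0.09]
[[-0.0009, 0.0003, -0.0001]]
```

```bash
python3 -m handwheel '{"twist":[[0,0,0],[0,0,0],[0,0,0],[0,0,0],[0,0,0]],"translation":[[0,0,0],[0,0,0],[0,0,0],[0,0.0,-0.03],[0,0,-0.05]],"hand":[0.05,0.07,0.085,0.085,0.085]}'
python3 - <<'E'
from meas import *
o=get_obs();print(W2S(o['eef_pos']),o['wrist_force'],o['gripper_width'])
plan(S2W(-.125,.03,.14),Ra(28),n=5)
E
```

```text
t: 26.68
eef_pos: [0.5263, -0.0175, 0.1069]
eef_rot: [-2.807, 0.385, -0.054]
wrist_force: [0.9, 0.1, 0.5]
gripper_width: 0.085
[-0.099   0.0014  0.1069] [0.8948 0.131  0.4547] 0.08498088097402404
n 5 dist 0.0508894267494414 ang 44.24295172159642
twist [8.85, 0.03, -0.04]
[[-0.0058, 0.003, -0.0079], [-0.0057, 0.0017, -0.0082], [-0.0057, 0.0004, -0.0084], [-0.0057, -0.0009, -0.0084], [-0.0057, -0.0022, -0.0081]]
```

```bash
python3 -m handwheel '{"twist":[[8.8,0,0],[8.8,0,0],[8.8,0,0],[8.8,0,0],[8.8,0,0]],"translation":[[-0.006,0.003,-0.008],[-0.006,0.002,-0.008],[-0.006,0,-0.0085],[-0.006,-0.001,-0.0085],[-0.006,-0.002,-0.008]],"hand":[0.085,0.085,0.085,0.085,0.085]}'
cat > chk.py <<'E'
from meas import *
import sys
t=sys.argv[1]
get_image('top');get_image('top');d=grab('wrist',t)
a=cv2.imread(f'pics/{t}.png')
P=cloud(d);S=W2S(P)*1e3;hsv=cv2.cvtColor(d['img'],cv2.COLOR_RGB2HSV);H,Sa,V=[hsv[...,i].astype(int) for i in range(3)]
near=(S[...,0]>-20)&(S[...,0]<40)&(S[...,1]<-30)&(S[...,1]>-85)&(S[...,2]>25)&(S[...,2]<90)
red=near&((H<5)|(H>172))&(Sa>150)
q=S[red];print('red',red.sum(),np.percentile(q,[2,50,98],axis=0).round(1).tolist())
yel=near&(H>24)&(H<34)&(Sa>150);q=S[yel];print('yel',yel.sum(),np.percentile(q,[2,50,98],axis=0).round(1).tolist())
vs,us=np.where(yel|red);u0,v0=us.min()-12,vs.min()-10;print('crop',u0,v0)
c=a[v0:vs.max()+12,u0:us.max()+12]
cv2.imwrite(f'pics/{t}c.png',cv2.resize(c,None,fx=10,fy=10,interpolation=cv2.INTER_CUBIC))
cv2.imwrite(f'pics/{t}b.png',cv2.resize(a,(800,600)))
o=get_obs();print(W2S(o['eef_pos']))
E
python3 chk.py w15
```

```text
t: 27.3
eef_pos: [0.4919, -0.0358, 0.1467]
eef_rot: [-2.028, 0.27, -0.181]
wrist_force: [-0.9, 1.2, 0.2]
gripper_width: 0.0851
red 214 [[-4.0, -62.4, 52.9], [1.0, -55.3, 59.8], [28.4, -53.7, 61.4]]
yel 76 [[13.4, -52.0, 54.1], [15.4, -45.1, 55.6], [19.0, -38.0, 56.5]]
crop 321 169
[-0.126   0.0297  0.1452]
```

View pics/w15b.png

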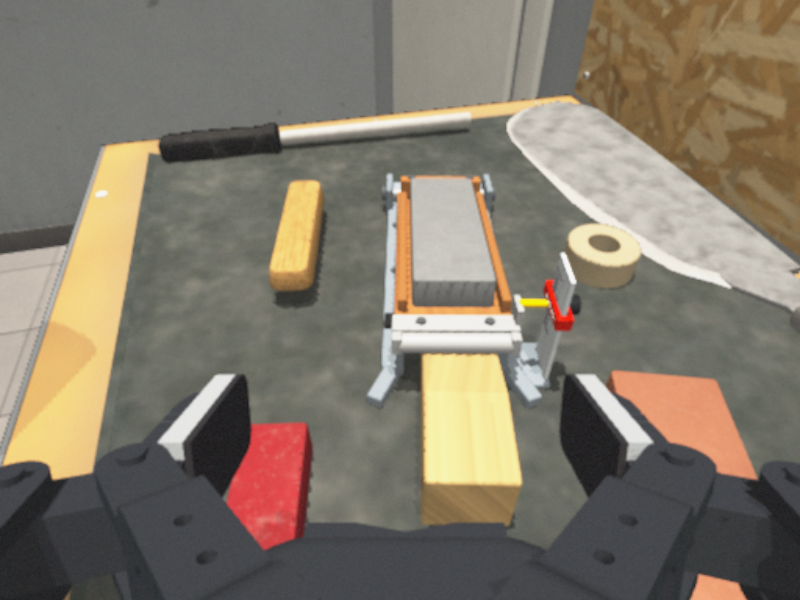

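View pics/w15c.png

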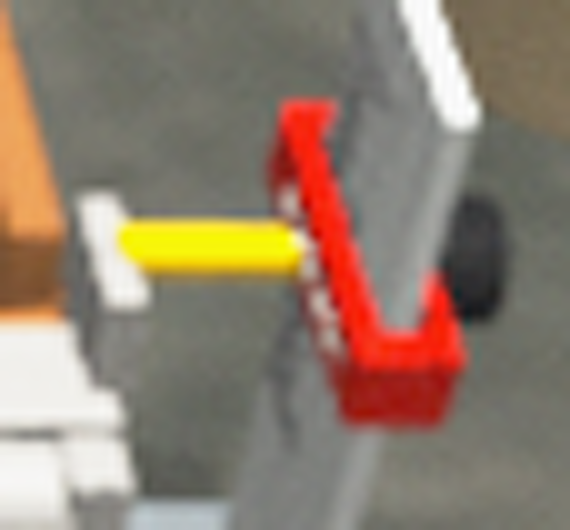

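```bash
cat >> meas.py <<'E'
def Rb(deg): # tool looks along -ey
    a=np.radians(deg);return Rxz([-ex[0],-ex[1],0],[-ey[0]*np.cos(a),-ey[1]*np.cos(a),-np.sin(a)])
E
python3 - <<'E'
from meas import *
plan(S2W(.014,.085,.15),Rb(28),n=10)
print(get_obs()['joints'],S2W(.014,.085,.15))
E
```

```text
n 10 dist 0.1506025838838488 ang 89.90645669109121
twist [-0.09, 7.95, 4.2]
[[-0.0055, -0.0069, 0.0122], [-0.0077, -0.0064, 0.0113], [-0.0096, -0.0058, 0.0101], [-0.0113, -0.005, 0.0086], [-0.0127, -0.0042, 0.0069]]
[[-0.0138, -0.0032, 0.0051], [-0.0146, -0.0022, 0.0031], [-0.015, -0.0011, 0.001], [-0.015, 0.0, -0.001], [-0.0147, 0.0011, -0.0031]]
[-0.5516  0.5022  1.8544  1.0455  1.4162 -0.8198] [0.4759 0.1137 0.15  ]
```

Run:
```python
from meas import *
for t in ('w2','w3','w11','w15'):
    d=load(t);P=cloud(d);S=W2S(P)*1e3;hsv=cv2.cvtColor(d['img'],cv2.COLOR_RGB2HSV);H,Sa,V=[hsv[...,i].astype(int) for i in range(3)]
    near=(S[...,0]>-20)&(S[...,0]<40)&(S[...,1]<-30)&(S[...,1]>-85)&(S[...,2]>25)&(S[...,2]<95)
    red=near&((H<5)|(H>172))&(Sa>130)
    yel=near&(H>24)&(H<34)&(Sa>150)
    def stat(m,ax=2,bins=None):
        q=S[m][:,2]; h,e=np.histogram(q,bins=np.arange(30,92,.5)); i=h.argmax(); k=abs(q-e[i]-.25)<1; return round(np.median(q[k]),2),k.sum()
    rt=red&(V>225)
    print(t,'redtop',stat(rt),'p97',np.percentile(S[red][:,2],[3,97]).round(1),'yeltop',stat(yel&(V>235)),end=' ')
    wt=near&(Sa<15)&(V>235)&(S[...,2]>75); print('gaugetop',stat(wt) if wt.sum()>5 else None,end=' ')
    st=(abs(S[...,1])<18)&(S[...,0]>40)&(S[...,0]<160)&(abs(S[...,2]-45)<4); print('stone',np.median(S[st][:,2]).round(2),end=' ')
    b=(S[...,0]<-30)&(S[...,0]>-110)&(abs(S[...,1])>45)&(abs(S[...,1])<62)&(abs(S[...,2])<6);print('bench',np.median(S[b][:,2]).round(2))
    # dark red front face
    df=red&(V<225)&(S[...,0]<2);q=S[df];print('   front',len(q),np.percentile(q,[2,50,98],axis=0).round(1).tolist())
```

```text
w2 redtop (np.float64(60.71), np.int64(110)) p97 [53.5 62.2] yeltop (np.float64(36.75), np.int64(59)) gaugetop (np.float64(83.94), np.int64(67)) stone 43.84 bench 3.0
   front 4 [[-2.2, -54.3, 55.6], [-0.4, -54.2, 56.4], [1.0, -53.9, 57.6]]
w3 redtop (np.float64(60.7), np.int64(124)) p97 [56.5 62.1] yeltop (np.float64(36.64), np.int64(60)) gaugetop (np.float64(83.85), np.int64(81)) stone 43.79 bench 2.96Traceback (most recent call last):
  File "<stdin>", line 15, in <module>
    return _quantile_unchecked(
        a, q, axis, out, overwrite_input, method, keepdims, weights)
    return _ureduce(a,
                    func=_quantile_ureduce_func,
    ...<5 lines>...
                    overwrite_input=overwrite_input,
                    method=method)
    r = func(a, **kwargs)
    result = _quantile(arr,
                       quantiles=q,
    ...<2 lines>...
                       out=out,
                       weights=wgt)
    slices_having_nans = np.isnan(arr[-1, ...])
                                  ~~~^^^^^^^^^
IndexError: index -1 is out of bounds for axis 0 with size 0
```

Run:
```python
from meas import *
for t in ('w11','w15'):
    d=load(t);P=cloud(d);S=W2S(P)*1e3;hsv=cv2.cvtColor(d['img'],cv2.COLOR_RGB2HSV);H,Sa,V=[hsv[...,i].astype(int) for i in range(3)]
    near=(S[...,0]>-20)&(S[...,0]<40)&(S[...,1]<-30)&(S[...,1]>-85)&(S[...,2]>25)&(S[...,2]<95)
    red=near&((H<5)|(H>172))&(Sa>130); yel=near&(H>24)&(H<34)&(Sa>150)
    def stat(m):
        q=S[m][:,2]; h,e=np.histogram(q,bins=np.arange(30,92,.5)); i=h.argmax(); k=abs(q-e[i]-.25)<1; return round(np.median(q[k]),2),k.sum()
    wt=near&(Sa<15)&(V>225)&(S[...,2]>75)
    st=(abs(S[...,1])<18)&(S[...,0]>20)&(S[...,0]<175)&(S[...,2]>40)&(S[...,2]<75)
    print(t,stat(red&(V>235)),stat(yel&(V>240)),wt.sum() and stat(wt),[np.median(S[st&(abs(S[...,0]-x)<5)][:,2]).round(1) for x in (40,100,160)])
    # front face columns
    for u in range(360,372):
        col=[(v,int(d['img'][v,u,0]),int(d['img'][v,u,1])) for v in range(198,218) if red[v,u]]
        if col: print(u,col[0][0],col[-1][0], 'V',[c[1] for c in col][-9:], 'bot z',onx(d,u,col[-1][0]+.5,-.004)[1:].round(1),S[col[-1][0]-1,u].round(1))
```

```text
w11 (np.float64(60.71), np.int64(101)) (np.float64(36.77), np.int64(70)) (np.float64(83.88), np.int64(65)) [np.float64(44.0), np.float64(44.0), np.float64(43.9)]
360 198 213 V [194, 172, 149, 144, 144, 143, 145, 146, 152] bot z [-54.4  53.2] [ -3.6 -54.2  54.6]
361 198 213 V [246, 242, 219, 167, 154, 156, 157, 158, 161] bot z [-55.2  53.2] [ -3.2 -55.1  54.2]
362 200 214 V [247, 245, 212, 162, 161, 163, 159, 161, 158] bot z [-56.3  52. ] [ -2.8 -56.4  52.6]
363 203 214 V [247, 247, 225, 164, 162, 165, 163, 163, 157] bot z [-57.1  52. ] [ -4.2 -56.6  54. ]
364 205 213 V [247, 247, 247, 226, 163, 163, 163, 164, 162] bot z [-57.7  53.3] [ -3.2 -57.6  54.2]
365 205 213 V [247, 247, 247, 229, 170, 162, 163, 161, 162] bot z [-58.5  53.3] [ -3.5 -58.3  54.5]
366 205 213 V [247, 247, 247, 231, 172, 163, 164, 162, 161] bot z [-59.3  53.3] [ -3.9 -59.   55. ]
367 205 213 V [247, 247, 247, 229, 176, 164, 163, 163, 162] bot z [-60.1  53.3] [ -3.4 -60.   54.5]
368 202 213 V [247, 247, 247, 219, 171, 165, 163, 162, 160] bot z [-61.   53.4] [ -2.4 -61.3  53.5]
369 199 213 V [247, 247, 246, 215, 166
[... 476 characters left out ...]
] bot z [-57.9  53.3] [ -2.7 -58.1  53.8]
361 202 210 V [246, 247, 247, 228, 163, 161, 158, 157, 159] bot z [-58.8  53.3] [ -2.9 -58.9  54. ]
362 202 210 V [245, 247, 247, 228, 165, 160, 158, 159, 158] bot z [-59.6  53.3] [ -3.5 -59.5  54.6]
363 199 210 V [246, 247, 247, 220, 164, 161, 160, 157, 157] bot z [-60.5  53.3] [ -3.5 -60.3  54.6]
364 198 210 V [247, 247, 245, 196, 160, 159, 156, 156, 156] bot z [-61.3  53.3] [ -3.7 -61.1  54.8]
365 198 209 V [246, 247, 247, 246, 207, 162, 150, 149, 147] bot z [-61.9  54.5] [ -3.4 -61.8  55.7]
366 199 206 V [93, 129, 218, 243, 245, 243, 214, 144] bot z [-62.   58.2] [ -3.9 -61.7  59.8]
367 204 205 V [187, 165] bot z [-62.6  59.4] [ -3.2 -62.6  60.3]
```

```bash
cat >> meas.py <<'E'
def Rc(deg,yaw): 
    return Ro.from_rotvec([0,0,np.radians(yaw)]).as_matrix()@Ra(deg)
E
python3 - <<'E'
from meas import *
o=get_obs();print(o['t'])
plan(S2W(-.065,.089,.15),Rc(28,-35),n=5)
E
```

```text
27.45
n 5 dist 0.08519391703950625 ang 34.912383712460574
twist [-0.16, 6.14, 3.31]
[[-0.0119, -0.0065, 0.0103], [-0.0133, -0.0058, 0.009], [-0.0145, -0.005, 0.0075], [-0.0154, -0.0042, 0.0059], [-0.0162, -0.0033, 0.0042]]
```

```bash
python3 -m handwheel '{"twist":[[-0.1,6.1,3.3],[-0.1,6.1,3.3],[-0.1,6.1,3.3],[-0.1,6.1,3.3],[-0.1,6.1,3.3]],"translation":[[-0.012,-0.0065,0.010],[-0.013,-0.006,0.009],[-0.0145,-0.005,0.0075],[-0.0155,-0.004,0.006],[-0.016,-0.003,0.004]],"hand":[0.085,0.085,0.085,0.085,0.085]}'
python3 chk.py w16; python3 -c "
from cell import *;print(get_obs()['joints'])"
```

```text
t: 28.08
eef_pos: [0.452, 0.0401, 0.1501]
eef_rot: [-1.912, 0.91, -0.551]
wrist_force: [1.1, -0.1, -0.2]
gripper_width: 0.0847
red 250 [[-3.8, -61.2, 53.3], [8.2, -54.6, 59.6], [29.5, -53.5, 61.6]]
yel 65 [[14.1, -53.4, 54.9], [16.3, -45.5, 55.9], [18.7, -37.8, 56.7]]
crop 309 164
[-0.0625  0.0887  0.1504]
[-0.38553796  0.17179002  2.32600908  1.64129653  0.87979521 -0.8312487 ]
```

View pics/w16c.png

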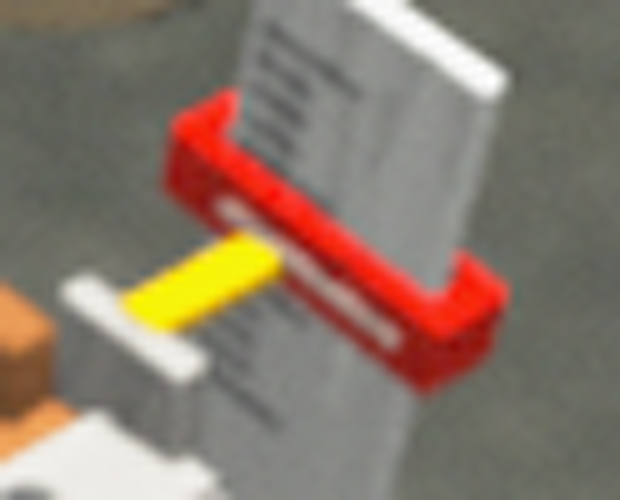

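```bash
cat > line.py <<'E'
from meas import *
import sys
t,u0,v0=sys.argv[1],int(sys.argv[2]),int(sys.argv[3]); pts=eval(sys.argv[4])
d=load(t);P=cloud(d);S=W2S(P)*1e3;hsv=cv2.cvtColor(d['img'],cv2.COLOR_RGB2HSV);H,Sa,V=[hsv[...,i].astype(int) for i in range(3)]
near=(S[...,0]>-20)&(S[...,0]<40)&(S[...,1]<-30)&(S[...,1]>-85)&(S[...,2]>25)&(S[...,2]<95)
def stat(m):
    q=S[m][:,2]; h,e=np.histogram(q,bins=np.arange(30,92,.5)); i=h.argmax(); k=abs(q-e[i]-.25)<1; return round(np.median(q[k]),2),k.sum()
red=near&((H<5)|(H>172))&(Sa>130)
print('redtop',stat(red&(V>235)),'yeltop',stat(near&(H>24)&(H<34)&(Sa>150)&(V>240)),'gauge',stat(near&(Sa<15)&(V>225)&(S[...,2]>75)))
f=red&(V<210)&(S[...,0]>2)&(S[...,0]<22)&(S[...,2]<59);q=S[f];print('face y',f.sum(),np.percentile(q,[10,50,90],axis=0).round(1).tolist())
for u,v in pts:
    uu,vv=u0+(u+.5)/10-.5,v0+(v+.5)/10-.5
    print((u,v),[ony(d,uu,vv,y)[[0,2]].round(1).tolist() for y in (-.0525,-.0535,-.0545)])
E
python3 line.py w16 309 164 '[(228,208),(330,290),(392,337),(165,190),(200,213),(415,390),(178,140),(430,335)]'
```

```text
redtop (np.float64(60.87), np.int64(88)) yeltop (np.float64(55.95), np.int64(58)) gauge (np.float64(84.05), np.int64(59))
face y 35 [[3.6, -54.7, 53.7], [9.4, -54.1, 57.8], [18.7, -53.6, 58.7]]
(228, 208) [[20.9, 58.0], [21.7, 56.8], [22.5, 55.7]]
(330, 290) [[8.0, 57.8], [8.7, 56.6], [9.4, 55.5]]
(392, 337) [[0.5, 57.9], [1.1, 56.8], [1.8, 55.7]]
(165, 190) [[28.5, 54.5], [29.3, 53.4], [30.2, 52.3]]
(200, 213) [[24.0, 55.0], [24.7, 53.9], [25.5, 52.8]]
(415, 390) [[-3.2, 54.3], [-2.6, 53.2], [-1.9, 52.1]]
(178, 140) [[28.2, 61.0], [29.0, 59.9], [29.8, 58.8]]
(430, 335) [[-3.2, 61.2], [-2.5, 60.1], [-1.9, 59.0]]
```

Run:
```python
from meas import *
plan(S2W(-.105,-.001,.125),Ra(72),n=6)
```

```text
n 6 dist 0.10246357275016425 ang 55.360424403731386
twist [-6.99, -3.92, -4.58]
[[0.0163, 0.0025, 0.0046], [0.0163, 0.0033, 0.0038], [0.0163, 0.0041, 0.0032], [0.0161, 0.0051, 0.0026], [0.0158, 0.0061, 0.0022]]
[[0.0154, 0.0071, 0.002]]
```

```bash
python3 -m handwheel '{"twist":[[-7,-3.9,-4.6],[-7,-3.9,-4.6],[-7,-3.9,-4.6],[-7,-3.9,-4.6],[-7,-3.9,-4.6]],"translation":[[0.016,0.0025,0.0045],[0.016,0.0035,0.004],[0.016,0.004,0.003],[0.016,0.005,0.0025],[0.016,0.006,0.002]],"hand":[0.085,0.085,0.085,0.085,0.085]}'
python3 - <<'E'
from meas import *
print(W2S(get_obs()['eef_pos']));plan(S2W(-.1005,-.001,.112),Ra(72),n=2)
E
```

```text
t: 28.85
eef_pos: [0.519, -0.0185, 0.1315]
eef_rot: [-2.707, 0.471, -0.152]
wrist_force: [-0.6, -0.4, -0.2]
gripper_width: 0.0851
[-0.1019  0.0082  0.1315]
n 2 dist 0.02162456725798187 ang 7.219753620021723
twist [-2.5, -1.88, -1.81]
[[0.0041, 0.0029, 0.0096], [0.0043, 0.0026, 0.0095]]
```

```bash
python3 -m handwheel '{"twist":[[-2.5,-1.9,-1.8],[-2.5,-1.9,-1.8],[0,0,0],[0,0,0],[0,0,0]],"translation":[[0.004,0.003,0.01],[0.004,0.0025,0.009],[0,0,0],[0,0,0],[0,0,0]],"hand":[0.085,0.085,0.085,0.085,0.085]}'
python3 - <<'E'
from meas import *
print(W2S(get_obs()['eef_pos']));plan(S2W(-.0747,-.0009,.0324),Ra(72),n=2)
d=grab('wrist','w17');P=cloud(d);S=W2S(P)*1e3;hsv=cv2.cvtColor(d['img'],cv2.COLOR_RGB2HSV)
m=(hsv[...,0]<28)&(hsv[...,1]>70)&(abs(S[...,1])<30)&(S[...,2]>40)&(S[...,2]<48)&(S[...,0]<-45)&(S[...,0]>-120)
q=S[m];print(len(q),np.percentile(q,[1,99],axis=0).round(1).tolist())
E
```

```text
t: 29.48
eef_pos: [0.5326, -0.023, 0.1137]
eef_rot: [-2.818, 0.377, -0.065]
wrist_force: [0.2, -0.2, 0.3]
gripper_width: 0.0847
[-0.1025 -0.0062  0.1137]
n 2 dist 0.08614028352878791 ang 0.8476939846060196
twist [0.37, -0.12, 0.16]
[[-0.0028, -0.0013, 0.043], [-0.0027, -0.001, 0.043]]
4588 [[-88.3, -22.9, 42.3], [-45.8, 19.6, 45.5]]
```

```bash
python3 -m handwheel '{"twist":[[0.4,-0.1,0.2],[0.4,-0.1,0.1],[0,0,0],[0,0,0],[0,0,0]],"translation":[[-0.005,-0.001,0.04],[-0.003,-0.001,0.03],[0,0,0.012],[0,0,0],[0,0,0]],"hand":[0.085,0.085,0.085,0.085,0.07]}'
python3 - <<'E'
from meas import *
o=get_obs();print(W2S(o['eef_pos']),o['wrist_force'],o['gripper_width']);plan(S2W(-.0747,-.0012,.0324),Ra(72),n=1)
E
```

```text
t: 30.15
eef_pos: [0.5337, 0.0038, 0.0373]
eef_rot: [-2.803, 0.384, -0.071]
wrist_force: [0.8, -0.0, -0.2]
gripper_width: 0.0707
[-0.0764 -0.      0.0373] [ 0.8298 -0.0073 -0.1732] 0.07073453260212391
n 1 dist 0.005330815512488597 ang 0.41567040818384177
twist [-0.08, -0.41, -0.03]
[[0.0011, -0.0001, 0.0052]]
```

```bash
python3 -m handwheel '{"twist":[[0,-0.4,0],[0,0,0],[0,0,0],[0,0,0],[0,0,0]],"translation":[[0.001,0,0.005],[0,0,0],[0,0,0],[0,0,0],[0,0,0]],"hand":[0.055,0.04,0.03,0.03,0.03]}'
python3 - <<'E'
from meas import *
o=get_obs();print(W2S(o['eef_pos']),o['wrist_force'],o['gripper_width'])
R=Ro.from_rotvec(o['eef_rot']).as_matrix();print('ex in tool',R.T@np.r_[ex,0])
E
```

```text
t: 30.78
eef_pos: [0.5358, 0.0045, 0.0336]
eef_rot: [-2.802, 0.382, -0.063]
wrist_force: [2.3, 0.5, -2.2]
gripper_width: 0.0433
[-0.0752 -0.0019  0.0336] [ 2.306   0.5416 -2.208 ] 0.04332626252229707
ex in tool [-0.0009 -0.9506  0.3104]
```

```bash
python3 -m handwheel '{"twist":[[0,0,0],[0,0,0],[0,0,0],[0,0,0],[0,0,0]],"translation":[[0,-0.0018,0.0006],[0,-0.0018,0.0006],[0,-0.0015,0.0005],[0,0,0],[0,0,0]],"hand":[0.03,0.03,0.03,0.03,0.03]}'
python3 - <<'E'
from meas import *
o=get_obs();print(W2S(o['eef_pos']),o['wrist_force'],o['gripper_width'])
E
```

```text
t: 31.4
eef_pos: [0.5371, 0.0083, 0.0336]
eef_rot: [-2.804, 0.383, -0.063]
wrist_force: [-1.1, -1.1, -2.2]
gripper_width: 0.0431
[-0.0712 -0.0021  0.0336] [-1.1215 -1.1316 -2.1828] 0.04305914063153063
```

```bash
python3 -m handwheel '{"twist":[[0,0,0],[0,0,0],[0,0,0],[0,0,0],[0,0,0]],"translation":[[0,-0.0015,0.0005],[0,0,0],[0,0,0],[0,0,0],[0,0,0]],"hand":[0.03,0.03,0.03,0.03,0.03]}'
python3 - <<'E'
from meas import *
o=get_obs();print(W2S(o['eef_pos']),o['wrist_force'],o['gripper_width'])
E
```

```text
t: 32.02
eef_pos: [0.5375, 0.0096, 0.0336]
eef_rot: [-2.805, 0.383, -0.064]
wrist_force: [-0.3, -1.6, -2.4]
gripper_width: 0.0431
[-0.0699 -0.0022  0.0336] [-0.2885 -1.5638 -2.4395] 0.04307859377954702
```

Moved 5.3 mm in. Release, retreat and check from the angled view.

```bash
python3 -m handwheel '{"twist":[[0,0,0],[0,0,0],[0,0,0],[0,0,0],[0,0,0]],"translation":[[0,0,0],[0,0,0],[0,0,0],[0,0,-0.04],[0,0,-0.055]],"hand":[0.05,0.07,0.085,0.085,0.085]}'
python3 - <<'E'
from meas import *
print(W2S(get_obs()['eef_pos']));plan(S2W(-.065,.089,.15),Rc(28,-35),n=6)
E
```

```text
t: 32.65
eef_pos: [0.5281, -0.0179, 0.1232]
eef_rot: [-2.804, 0.383, -0.055]
wrist_force: [0.4, 0.3, 0.3]
gripper_width: 0.0845
[-0.0989 -0.0004  0.1232]
n 6 dist 0.09932380966448116 ang 55.775552625268375
twist [7.12, 3.87, 4.56]
[[-0.0149, -0.0067, -0.0024], [-0.0153, -0.0058, -0.0027], [-0.0155, -0.005, -0.0031], [-0.0156, -0.0041, -0.0035], [-0.0157, -0.0034, -0.0041]]
[[-0.0156, -0.0027, -0.0048]]
```

```bash
python3 -m handwheel '{"twist":[[7.1,3.9,4.6],[7.1,3.9,4.6],[7.1,3.9,4.6],[7.1,3.9,4.6],[7.1,3.9,4.6]],"translation":[[-0.018,-0.008,-0.003],[-0.018,-0.007,-0.003],[-0.018,-0.006,-0.0035],[-0.018,-0.005,-0.004],[-0.018,-0.004,-0.005]],"hand":[0.085,0.085,0.085,0.085,0.085]}'
python3 chk.py w18
```

```text
t: 33.28
eef_pos: [0.4545, 0.0371, 0.1555]
eef_rot: [-2.04, 0.843, -0.502]
wrist_force: [1.1, 1.1, 1.1]
gripper_width: 0.0851
red 256 [[-3.8, -61.8, 53.0], [8.4, -54.6, 59.7], [29.5, -53.3, 61.6]]
yel 75 [[14.1, -52.3, 56.0], [16.3, -44.9, 57.2], [19.2, -37.9, 58.2]]
crop 315 154
[-0.0654  0.0856  0.1547]
```

View pics/w18c.png

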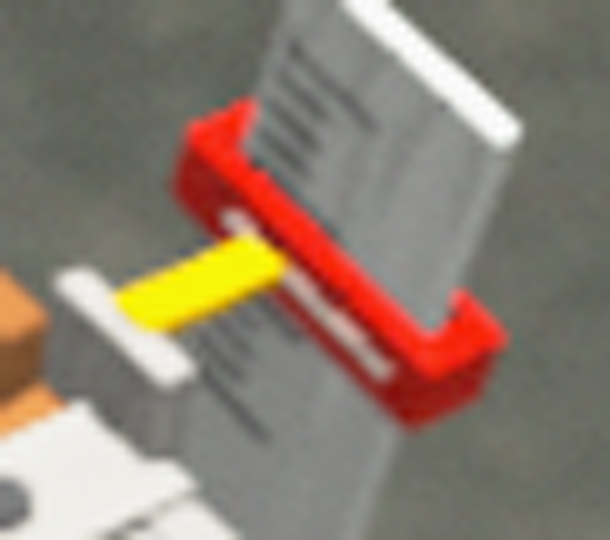

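View pics/w18b.png

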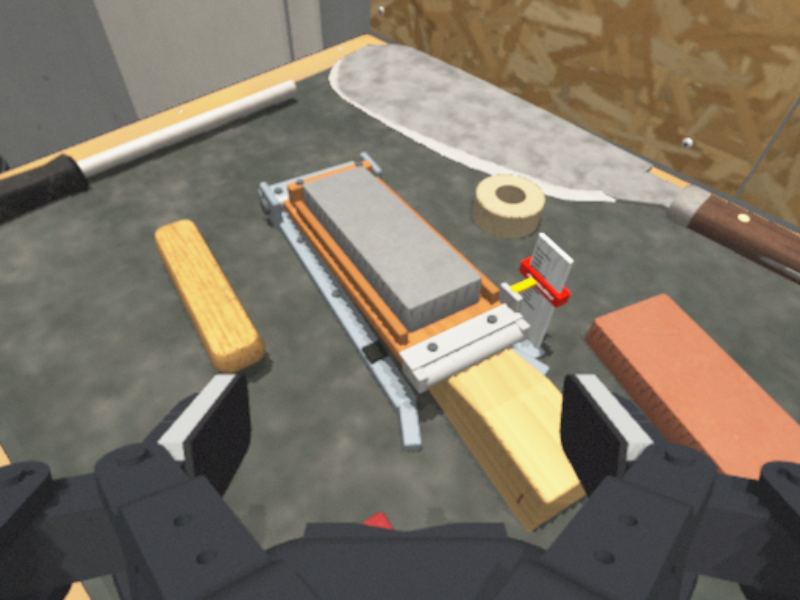

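```bash
python3 line.py w18 315 154 '[(232,217),(330,320),(385,375),(178,190),(410,425),(190,140),(425,360),(285,262),(262,245)]'
python3 - <<'E'
from meas import *
d=load('w18');P=cloud(d);S=W2S(P)*1e3
for x in (30,60,100,140,170,178,183,188,195):
    k=(abs(S[...,0]-x)<2)&(abs(S[...,1])<15)&(S[...,2]>20)&(S[...,2]<80)
    print(x,np.median(S[k][:,2]).round(1),end='; ')
a=cv2.imread('pics/w18.png');cv2.imwrite('pics/w18e.png',cv2.resize(a[95:175,165:265],None,fx=7,fy=7,interpolation=cv2.INTER_CUBIC))
E
```

```text
redtop (np.float64(60.77), np.int64(97)) yeltop (np.float64(57.3), np.int64(64)) gauge (np.float64(83.78), np.int64(61))
face y 38 [[3.7, -57.4, 48.3], [9.3, -54.4, 53.5], [17.8, -53.9, 58.7]]
(232, 217) [[21.1, 57.9], [21.9, 56.6], [22.7, 55.4]]
(330, 320) [[7.3, 57.4], [8.0, 56.2], [8.7, 54.9]]
(385, 375) [[-0.1, 57.4], [0.6, 56.2], [1.3, 54.9]]
(178, 190) [[28.0, 55.1], [28.8, 53.8], [29.6, 52.6]]
(410, 425) [[-4.3, 55.0], [-3.7, 53.7], [-3.0, 52.5]]
(190, 140) [[28.3, 61.4], [29.1, 60.2], [30.0, 59.0]]
(425, 360) [[-3.3, 62.7], [-2.6, 61.4], [-2.0, 60.2]]
(285, 262) [[13.9, 58.7], [14.7, 57.4], [15.4, 56.2]]
(262, 245) [[16.9, 58.1], [17.7, 56.8], [18.4, 55.6]]
30 60.8; 60 59.6; 100 55.2; 140 50.7; 170 47.4; 178 46.4; 183 43.1; 188 42.4; 195 nan;
  return _methods._mean(a, axis=axis, dtype=dtype,
  ret = ret.dtype.type(ret / rcount)
```

View pics/w18e.png

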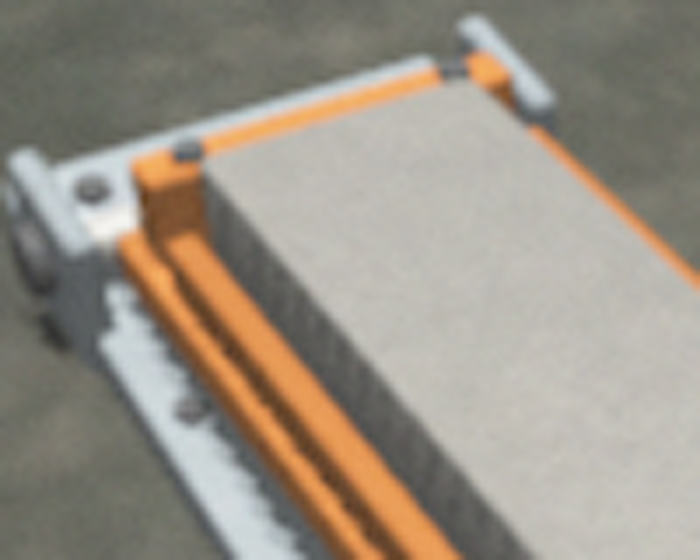

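```bash
python3 -m handwheel '{"twist":[[0,0,0],[0,0,0],[0,0,0],[0,0,0],[0,0,0]],"translation":[[0,0,-0.03],[0,0,-0.03],[0,0,-0.02],[0,0,0],[0,0,0]],"hand":[0.085,0.085,0.085,0.085,0.085]}'
python3 chk.py w19
python3 - <<'E'
from h import *
a=cv2.imread('pics/top0.png');grab('top','top9');b=cv2.imread('pics/top9.png');cv2.imwrite('pics/cmp.png',cv2.resize(np.vstack([a[105:275,95:460],b[105:275,95:460]]),None,fx=1.7,fy=1.7))
E
```

```text
t: 34.05
eef_pos: [0.4072, -0.0106, 0.202]
eef_rot: [-2.063, 0.833, -0.495]
wrist_force: [0.4, 0.1, 0.2]
gripper_width: 0.0844
red 148 [[-3.9, -61.6, 53.1], [6.9, -54.6, 59.5], [29.6, -53.5, 61.6]]
yel 49 [[13.9, -52.3, 56.1], [16.3, -45.0, 57.2], [19.3, -37.9, 58.5]]
crop 298 141
[-0.1238  0.1184  0.2018]
```

View pics/cmp.png

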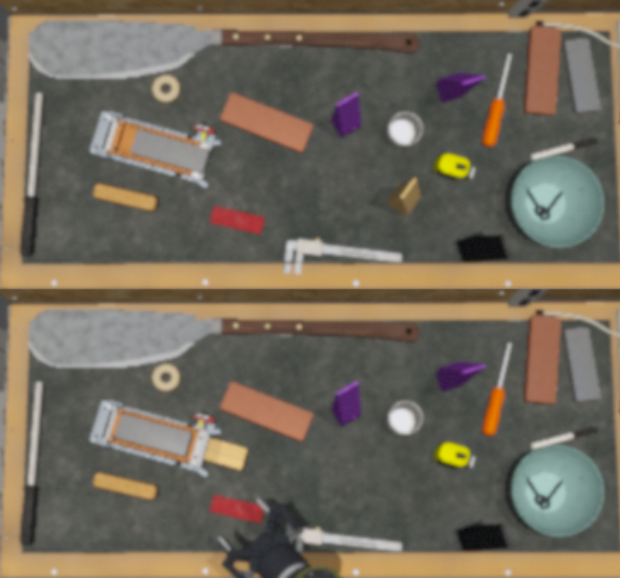

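The before/after pictures show every bystander where it was. The wedge is under the bed at about (225, 455) in the comparison picture, with the gripper well clear of it.

```bash
python3 -c "
from cell import *
print(hand_in())"
```

```text
the job is handed in; nothing more can be done
None
```

The stand is set and handed in at about 34 s: the stone is home, and the wedge carries the bed with the pointer level with the index line.

**What I did**
- **Stone:** I pushed it until it stalled on the end stop, at about 10 N.
- **Wedge:** The black look-alike stood right behind it. So I first lifted the wedge by its nose and stood it upright in the open. I then gripped it low, laid it on its sole, let go, took it again at the heel and slid it in between the runners.
- **Final adjustment:** I released and measured, took the heel again and pushed it about 5 mm further.

**Last checks**
- **Height:** The pointer tip read about 56.6 mm and the white line about 56.3 to 56.7 mm, so they are level within the roughly 0.5 mm I can measure. In the angled view the tip also lies on the line.
- **Stone:** It is flush against the end stop in the close view.
- **Bystanders:** All are where they were in the before/after top pictures, except that the gripper partly hides the caliper and the dark red buffing bar in the last one. The index did not move: its top read 60.8 mm throughout.
- **Robot:** The gripper is clear of everything, and no force I read came near the limits.

**Disagreement:** The line's height depends on which plane I take for the index face, about 1.1 to 1.25 mm of height per mm of plane. Taking the middle of the red block instead gave up to 56.9 mm.

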